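Latch the tube rack in its dock with the retaining arm that still swings

TASK

Slide the tube rack along the bench until it is fully home in the white dock, without lifting it. Then secure it with one of the dock's two snap-hook arms: push the arm in until its sprung gate snaps shut behind the D-ring on the rack's front on that side. One of the two arms binds halfway; never force it, and leave the arm that you do not use swung wide open again. Do not disturb the bottle, the tip box or the jar.

Things in the scene. Friction and masses are not known exactly. Their poses are not given: they have to be found in the camera images.
- dock: white dock fixed on the bench, origin on the bench midway between the D-rings of a rack that is home; +x points into the dock, +y to the left seen from the robot. Guides 30 mm high, 137 mm apart from x = 50 to 140 mm, flare to about 180 mm at x = 25 mm; end stop face at x = 128 mm, housing behind it 62 mm high, to x = 216 mm. Arm posts at x = 24, y = +-120 mm.
- rack_home (a point): where the rack's origin lies when it is fully home against the end stop, on the bench at the dock's x = 83, y = 0 mm; same axes as the dock.
- rack: loose blue rack with ten capped tubes fixed in it, 90 (x) by 130 (y) mm, 78 mm high over the caps, 0.3 to 0.65 kg, on slippery glides (friction 0.2) in front of the dock. Origin: centre of its underside. +x is its rear, which enters the dock first; two steel D-rings stand 38 mm out from its front (-x) face, 22 to 70 mm high, 59 mm clear between them.
- rack_grip (a point): point 108 mm above the bench in the upright white handle plate at the rack's middle: 12 mm thick (x), 50 mm wide (y), top at 122 mm; caps beside it reach 78 mm, 15 mm clear of the plate. It may be gripped or pushed.
- left_arm (a joint): left aluminium retaining arm, turning on an upright pin, 39 to 53 mm above the bench. 0 = closed across the rack's front (shaft along the dock's -y), 1.57 = pointing straight out of the dock (its -x), starts wide open at 2.1 to 2.6; travel -0.1 to 2.75. It stays where it is left; 1 to 2 N at the hook moves it. If it is the one that binds, it stops dead near 1.2 on the way in, yet swings freely back.
- left_gate (a joint): red sprung gate of the left hook, 18 mm long, hinged at the shaft's end 76 mm from the arm's hinge: 0 = shut across the hook's mouth, 1.5 = pushed fully in. It opens inward only and its spring shuts it. Pushing it past the ring takes about 3 to 8 N at the hook.
- left_hinge (a point): axis of the left arm's hinge at the arm's mid-height (46 mm); in the dock's frame x = 24, y = +120 mm. Post radius 16 mm, cap 62 mm high. Its frame turns with the arm and is parallel to the dock's when closed: +x is the way the arm moves as it closes, -y runs along the shaft to the hook. The shaft is 12 mm thick.
- left_hook (a point): middle of the left hook's inside, 87 mm along the shaft, 24 mm behind its line (arm frame x = -24). The hook is a square C whose mouth, closed by the red gate, leads as the arm closes. Its flat outer back, to push on, is 37 mm behind the shaft's line, 66 to 103 mm from the hinge. The gate snaps shut once the ring's bar is about 21 mm inside; the bar meets the back wall at 27 mm.
- left_ring (a point): upright front bar (7 mm steel, free from 26 to 66 mm above the bench) of the left D-ring on the rack's front; the point is at 46 mm, the hooks' height. In the rack's frame x = -83, y = +33 mm.
- right_arm (a joint): right aluminium retaining arm, turning on an upright pin, 39 to 53 mm above the bench. 0 = closed across the rack's front (shaft along the dock's +y), 1.57 = pointing straight out of the dock (its -x), starts wide open at 2.1 to 2.6; travel -0.1 to 2.75. It stays where it is left; 1 to 2 N at the hook moves it. If it is the one that binds, it stops dead near 1.2 on the way in, yet swings freely back.
- right_gate (a joint): red sprung gate of the right hook, 18 mm long, hinged at the shaft's end 76 mm from the arm's hinge: 0 = shut across the hook's mouth, 1.5 = pushed fully in. It opens inward only and its spring shuts it. Pushing it past the ring takes about 3 to 8 N at the hook.
- right_hinge (a point): axis of the right arm's hinge at the arm's mid-height (46 mm); in the dock's frame x = 24, y = -120 mm. Post radius 16 mm, cap 62 mm high. Its frame turns with the arm and is parallel to the dock's when closed: +x is the way the arm moves as it closes, +y runs along the shaft to the hook. The shaft is 12 mm thick.
- right_hook (a point): middle of the right hook's inside, 87 mm along the shaft, 24 mm behind its line (arm frame x = -24). The hook is a square C whose mouth, closed by the red gate, leads as the arm closes. Its flat outer back, to push on, is 37 mm behind the shaft's line, 66 to 103 mm from the hinge. The gate snaps shut once the ring's bar is about 21 mm inside; the bar meets the back wall at 27 mm.
- right_ring (a point): upright front bar (7 mm steel, free from 26 to 66 mm above the bench) of the right D-ring on the rack's front; the point is at 46 mm, the hooks' height. In the rack's frame x = -83, y = -33 mm.
- bottle: loose white bottle with a blue cap, 58 mm across, 150 mm high, beside the dock; origin at the centre of its foot. Leave it alone.
- tipbox: loose clear tip box with a green lid, 88 by 118 mm, 55 mm high, beside the dock; origin at the centre of its underside. Leave it alone.
- jar: loose small amber jar with a black cap, 44 mm across, 55 mm high, near the rack; origin at the centre of its foot. Leave it alone.
Things that resemble listed ones, but are neither listed nor needed, are in the scene too. There is more than one size of the rack; the job needs the middle-sized.

How it is judged:
On the way, in this order (a step that is already met when the one before it is completed fails the run):
1. the rack is fully home in the dock (origin within 8 mm of its home point) (horizontal distance between rack and rack_home below 0.008 m), for 0.2 s.
2. one arm's hook holds the D-ring on its side, its gate shut, and the other arm is wide open ((((horizontal distance between left_ring and left_hook below 0.01 m and value of joint left_gate below 0.15 rad) and value of joint right_arm above 1.7 rad) or ((horizontal distance between right_ring and right_hook below 0.01 m and value of joint right_gate below 0.15 rad) and value of joint left_arm above 1.7 rad))), for 0.2 s.
At the end, for the whole second after the job is handed in: The rack's origin is within 8 mm of its home point, the D-ring's bar on one side lies within 10 mm of the middle of that arm's hook with the gate shut (under 0.15 rad), the other arm stands open beyond 1.7 rad, and rack and arms are at rest (horizontal distance between rack and rack_home below 0.008 m and (((horizontal distance between left_ring and left_hook below 0.01 m and value of joint left_gate below 0.15 rad) and value of joint right_arm above 1.7 rad) or ((horizontal distance between right_ring and right_hook below 0.01 m and value of joint right_gate below 0.15 rad) and value of joint left_arm above 1.7 rad)) and linear speed of rack below 0.01 m/s and velocity of joint left_arm between -0.05 and 0.05 rad/s and velocity of joint right_arm between -0.05 and 0.05 rad/s); the robot touches nothing.
It fails at once if the rack is lifted more than 12 mm or tipped more than 0.2 rad (height (world z) of rack above 0.012 m or angle between rack's own z axis and vertical above 0.2 rad).
It fails at once if the fingers press on the dock or its arms with more than 50 N (forcing the arm that binds) (contact force between the fingers and dock above 50 N).
It fails at once if the bottle, the tip box or the jar is moved more than 20 mm or tipped (distance of any of bottle, tipbox, jar from where it was at the start of the episode above 0.02 m or angle between any of bottle, tipbox, jar's own z axis and vertical above 0.3 rad).
It also fails if it takes over 72 s, if anything falls off the work surface, if the arm or the gripper's body presses on something with over 40 N, if the wrist force passes 120 N, or if a joint passes its speed limit or range.

ROBOT

A 6-joint arm with a two-finger parallel gripper is mounted at the origin on the work surface. World frame = base frame: x ahead of the robot, y to its left, z up, the work surface at z = 0. Lengths are in m, angles in rad, forces in N, time in s.
With the tool pointing down it reaches from about 0.3 to 0.825 m from the base axis. Payload 5.4 kg.
Tool frame: the origin (TCP) lies at the very end of the fingers, on their centre line; the grasp point (between the pads) lies 19 mm behind it; y points along the fingers, z is the direction in which the jaws open and shut, and the axes are right-handed (so a half turn about y gives the same grasp; the last joint's range is limited). The gripper opens to 92 mm and grips with 3 to 60 N. Pads are 20 mm wide; open, the fingers measure 128 mm over their backs; the gripper's body (75 mm by 189 mm) begins 69 mm behind the grasp point.
Start: joints at [1.062, 0.158, 1.597, -0, 1.386, -0.21], TCP at [0.169, 0.55, 0.215] pointing down, gripper open.
Joint ranges: [-2.91, 2.91], [-0.94, 2.29], [0.18, 2.7], [-1.29, 4.43], [0.17, 2.64], [-3, 3]. Speed limits (rad/s): [2.57, 2.57, 3.14, 3.14, 3.14, 3.14].

INTERFACE

Orientations are given as a 3x3 rotation matrix whose columns are the frame's x, y, z axes.
In Python, from station import * gives the robot as it stands. The module is installed in compiled form; this text tells all that it offers.
- The arm moves only by the shell command python3 -m handwheel 'ROWS' [FORCE]. ROWS is JSON, a list of rows, each a list of 7 numbers: the shift along the tool's x, y, z in mm, then the turn, a rotation vector about the tool's x, y, z in rad, then the closure, from 0 (fully open) to 1 (shut). A call has 1 to 10 rows; each row is the pose to reach, as a shift and turn from the pose commanded when the call began, along the tool's axes at that moment; what a row does not reach only later rows make up. A row lasts 1/8 s, in which the tool goes at most 62.5 mm and 10.7 degrees, less where a joint would pass 70% of its speed; a pose out of reach is approached as far as the arm can. A call with a gripper value outside its range is refused whole. The fingers move at their own pace and stop on an object; FORCE is the grip in N (left out, the last holds). Time passes only in rows, so rows that repeat a pose let the fingers close. It gives the time, the measured TCP pose, the force and the opening at its end, in the units of the state.
- read_state(): the state, without advancing time (a new reading comes with each control period).
- snapshot(name): name is "side" or "top" or "wrist"; returns (picture, depth): 420x560x3 uint8, blue, green, red; 420x560 float32, m along the optical axis (not along the pixel's ray), 0 where there is no reading.
- calibration(name): a dict with "fx", "fy", "cx", "cy" (pixels), "k1" (the pictures are not rectified: a ray, as slopes to the right and down, at radius r is drawn at 1 + k1 r^2 times it, then the intrinsics apply), "rvec" (rotation vector, rad) and "tvec" (3), from world to camera coordinates, as OpenCV has them. Camera axes: x right, y down, z forward; pixel columns grow to the right and rows downward; lengths in m; the calibration is good to about 2 mm. A picture is of the moment at which its call begins: read the wrist's pose just before it. calibration takes no time and is no camera call; for the wrist camera it gives the pose at the moment of the call.
- close_job(): hands the job in, once; it reports no verdict.
The state is a dict: "time_s": time; "q": joint angles; "joint_velocities": joint speeds; "joint_torque": joint torques, N m; "tool_pos": TCP position; "eef_rot": TCP orientation; "force": force on the tool from outside, world axes, zero at the start; "torque": the same for the moment, N m; "gripper_width": opening from 0.0 (shut) to 1.0 (fully open).
Only numpy, scipy, OpenCV 4.12 (cv2) and the standard library are available. Lean on these libraries where they do the work, as an engineer would, in place of code of your own. Each camera call takes 0.05 s, during which the arm holds its last target.

## Working session

There is one attempt and no reset: what is moved stays moved. The work goes in short steps, Python scripts to look and compute and a shell command to move; the robot and the scene stay as the last step left them, time stands still between calls to the robot, and variables do not carry over. Pictures are saved under pics/ and viewed, and the job is handed in when it is done.

```bash
mkdir -p pics; ls
cat > h.py <<'E'
from station import *
import numpy as np, cv2
def snap(n,tag):
    c=calibration(n); im,d=snapshot(n); cv2.imwrite(f'pics/{tag}.png',im); np.savez(f'pics/{tag}.npz',im=im,d=d,**{k:np.array(v) for k,v in c.items()}); return im,d,c
def load(tag):
    z=np.load(f'pics/{tag}.npz'); return z['im'],z['d'],{k:z[k] for k in z.files if k not in('im','d')}
def ray(c,u,v):
    K=np.array([[c['fx'],0,c['cx']],[0,c['fy'],c['cy']],[0,0,1.]],float)
    D=np.array([float(c['k1']),0,0,0,0])
    p=cv2.undistortPoints(np.array([[[u,v]]],float),K,D)[0,0]
    R=cv2.Rodrigues(np.array(c['rvec'],float))[0]; t=np.array(c['tvec'],float).ravel()
    return -R.T@t, R.T@np.array([p[0],p[1],1.])
def onz(c,u,v,z):
    o,r=ray(c,u,v); return o+r*(z-o[2])/r[2]
def dep(c,d,u,v):
    o,r=ray(c,u,v); return o+r*float(d[int(round(v)),int(round(u))])
def proj(c,p):
    K=np.array([[c['fx'],0,c['cx']],[0,c['fy'],c['cy']],[0,0,1.]],float)
    return cv2.projectPoints(np.array([p],float),np.array(c['rvec'],float),np.array(c['tvec'],float),K,np.array([float(c['k1']),0,0,0,0]))[0][0,0]
E
python3 - <<'E'
from h import *
for n in('side','top','wrist'):
    im,d,c=snap(n,n+'0'); print(n,{k:np.round(v,3) for k,v in c.items()}, 'cam at',np.round(ray(c,280,210)[0],3))
s=read_state();print(s)
E
```

```text
pics
side {'fx': np.float64(432.08), 'fy': np.float64(432.08), 'cx': np.float64(281.168), 'cy': np.float64(200.276), 'k1': np.float64(-0.056), 'rvec': array([ 0.583, -2.771,  0.956]), 'tvec': array([0.453, 0.187, 0.934])} cam at [0.225 0.573 0.857]
top {'fx': np.float64(473.797), 'fy': np.float64(473.797), 'cx': np.float64(277.922), 'cy': np.float64(216.764), 'k1': np.float64(0.002), 'rvec': array([ 2.158, -2.127,  0.184]), 'tvec': array([0.003, 0.52 , 1.326])} cam at [0.301 0.023 1.393]
wrist {'fx': np.float64(318.029), 'fy': np.float64(318.029), 'cx': np.float64(275.707), 'cy': np.float64(208.572), 'k1': np.float64(0.009), 'rvec': array([-2.364, -1.744, -0.213]), 'tvec': array([-0.575, -0.026,  0.39 ])} cam at [0.104 0.57  0.384]
{'time_s': 0.15, 'q': array([ 1.06190321e+00,  1.58927368e-01,  1.59787749e+00, -5.53686797e-06,
        1.38620832e+00, -2.10102490e-01]), 'joint_velocities': array([ 1.33247892e-03, -7.91674943e-05, -4.25235696e-03,  2.76715402e-03,
       -3.94515309e-04,  1.78935320e-03]), 'joint_torque': array([ 1.25451683e-03, -3.85918057e+01, -3.22433996e+01,  7.03113782e-02,
        3.50866572e-02, -9.04483886e-05]), 'tool_pos': array([0.16905302, 0.54910428, 0.21386493]), 'eef_rot': array([[ 9.55693385e-01, -6.87340996e-04,  2.94363178e-01],
       [-2.94363837e-01, -1.24317190e-03,  9.55692621e-01],
       [-2.90942685e-04, -9.99998991e-01, -1.39041950e-03]]), 'force': array([ 0.48750778,  0.14122768, -0.13984181]), 'torque': array([-0.03022461,  0.0075233 , -0.00457838]), 'gripper_width': 1.0013833910775733}
```

View pics/side0.png

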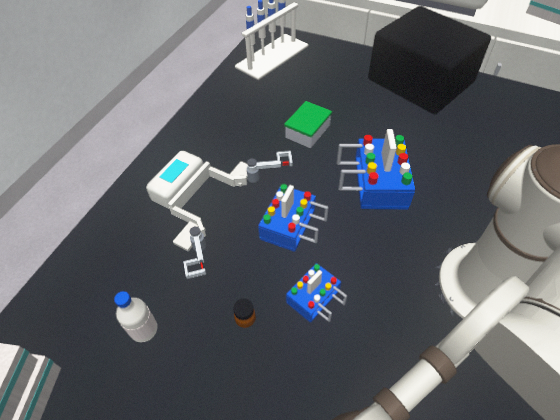

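View pics/top0.png

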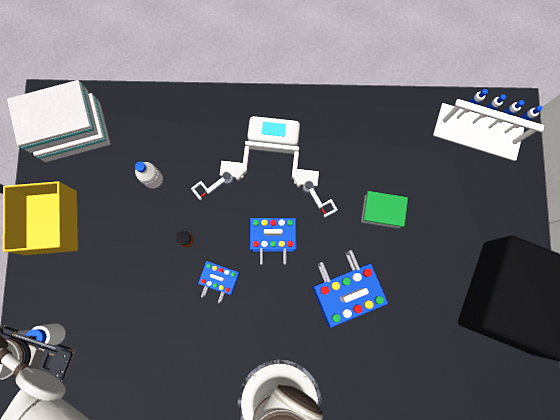

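View pics/wrist0.png

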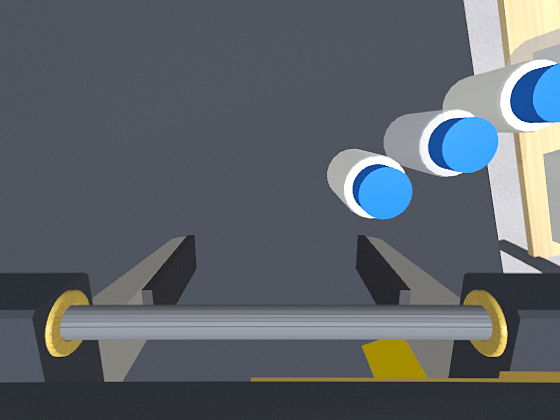

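The top view shows three blue racks: a big one at (350,295), a middle-sized one at (273,234) and a small one at (218,278). The dock is at (273,150), with arm posts at about (227,178) and (308,184). The jar is at (184,239), the bottle at (148,175) and the tip box at (385,209). I expect the middle rack to be about 47 px wide for 130 mm, so I'll check that in a close crop and measure it.

Run:
```python
from h import *
im,d,c=load('top0')
cv2.imwrite('pics/c1.png',cv2.resize(im[100:310,170:400],None,fx=3.4,fy=2.85,interpolation=cv2.INTER_CUBIC))
ims,ds,cs=load('side0')
cv2.imwrite('pics/c2.png',cv2.resize(ims[130:330,140:360],None,fx=3.4,fy=3,interpolation=cv2.INTER_CUBIC))
hsv=cv2.cvtColor(im,cv2.COLOR_BGR2HSV)
m=cv2.inRange(hsv,(105,150,80),(125,255,255))
n,l,st,ce=cv2.connectedComponentsWithStats(cv2.morphologyEx(m,cv2.MORPH_CLOSE,np.ones((5,5))))
for i in range(1,n):
    if st[i,4]>300:
        cn=np.argwhere(l==i)[:,::-1].astype(np.float32)
        r=cv2.minAreaRect(cn); b=cv2.boxPoints(r)
        P=np.array([onz(c,*p,0.05) for p in b]); print(st[i],r); print(P.round(3),[np.linalg.norm(P[k]-P[k-1]).round(3) for k in range(4)], 'depth z', dep(c,d,*r[0])[2].round(3))
for uv in [(184,239),(148,175),(385,209),(273,232)]: print(uv, dep(c,d,*uv).round(3))
```

```text
[ 250  218   47   34 1211] ((273.0, 234.5), (33.0, 46.0), 90.0)
[[ 0.514  0.091  0.05 ]
 [ 0.516 -0.041  0.05 ]
 [ 0.421 -0.042  0.05 ]
 [ 0.419  0.088  0.05 ]] [np.float64(0.095), np.float64(0.132), np.float64(0.095), np.float64(0.131)] depth z 0.087
[198 261  41  34 884] ((218.22512817382812, 277.665283203125), (36.01407241821289, 24.926502227783203), 19.17900848388672)
[[0.326 0.234 0.05 ]
 [0.392 0.214 0.05 ]
 [0.36  0.117 0.05 ]
 [0.294 0.138 0.05 ]] [np.float64(0.101), np.float64(0.069), np.float64(0.102), np.float64(0.069)] depth z 0.089
[ 312  264   76   64 2064] ((349.5857849121094, 295.00592041015625), (45.07692337036133, 64.61538696289062), 67.38013458251953)
[[ 0.322 -0.085  0.05 ]
 [ 0.394 -0.254  0.05 ]
 [ 0.278 -0.301  0.05 ]
 [ 0.208 -0.134  0.05 ]] [np.float64(0.123), np.float64(0.184), np.float64(0.124), np.float64(0.181)] depth z 0.158
(184, 239) [0.449 0.275 0.06 ]
(148, 175) [0.622 0.374 0.107]
(385, 209) [ 0.546 -0.297  0.054]
(273, 232) [0.465 0.024 0.122]
```

View pics/c1.png

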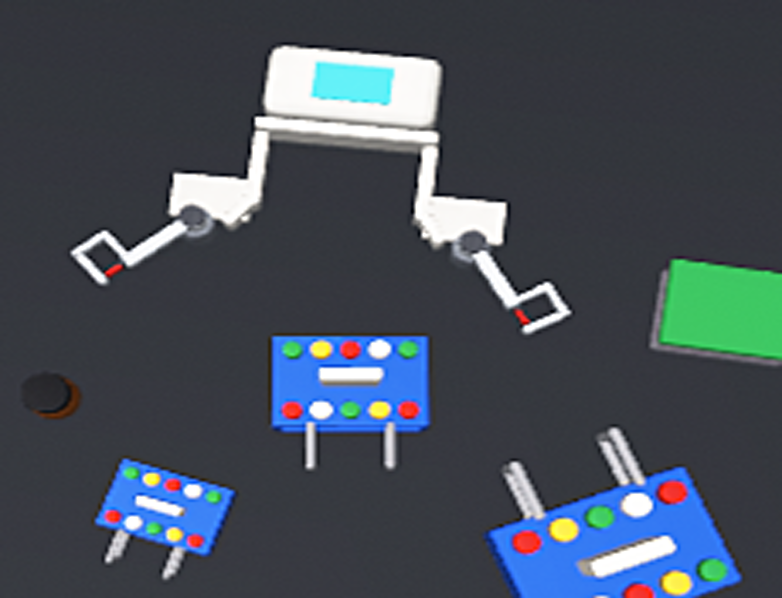

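View pics/c2.png

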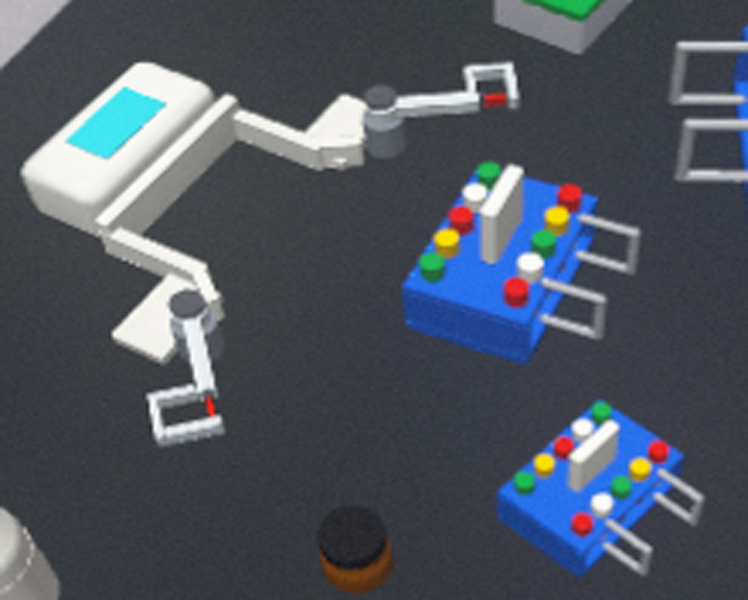

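The middle-sized blue rack is confirmed at top pixel (273,234): 132 x 95 mm with the handle top at 0.122 m. The post caps are at about (227,175) and (308,184). Next I'll get the coarse dock pose and plan a wrist-camera look.

Run:
```python
from h import *
im,d,c=load('top0'); ims,ds,cs=load('side0')
def tri(a,b):
    o1,r1=ray(c,*a);o2,r2=ray(cs,*b)
    r1/=np.linalg.norm(r1); r2/=np.linalg.norm(r2)
    A=np.array([r1,-r2]).T; s=np.linalg.lstsq(A,o2-o1,rcond=None)[0]
    p,q=o1+s[0]*r1,o2+s[1]*r2; return ((p+q)/2).round(4), np.linalg.norm(p-q).round(4)
L=(226.8,175.4);R=(308.2,184.2)
sL=(140+188/3.4,130+300/3);sR=(140+381/3.4,130+97/3)
print(tri(L,sL),tri(R,sR))
l=onz(c,*L,.062)[:2];r=onz(c,*R,.062)[:2]
print(l,r,np.linalg.norm(l-r)); 
yv=(l-r)/np.linalg.norm(l-r); xv=np.array([yv[1],-yv[0]]); print('yaw',np.arctan2(xv[1],xv[0])); o=(l+r)/2-.024*xv; print('dock o',o,'home',o+.083*xv)
# handle
t=onz(c,273,231.5,.122);print(t)
for p in [(315,374),(388,375)]:
  pass
for nm,p in dict(Lend=(92,262),Lshaft=(128,262),Rshaft=(512,303),ringL=(310,465),ringR=(390,465)).items(): print(nm,onz(c,170+p[0]/3.4,100+p[1]/2.85,.05 if 'ring' not in nm else .07).round(3))
print('wrist cam rel tool: ', )
s=read_state(); R_=s['eef_rot']; cw=calibration('wrist'); Rc=cv2.Rodrigues(np.array(cw['rvec']))[0]
print(R_.T@(ray(cw,1,1)[0]-s['tool_pos']), (Rc@R_).round(3))
```

```text
(array([0.6351, 0.1595, 0.0618]), np.float64(0.0006)) (array([ 0.6116, -0.0757,  0.0622]), np.float64(0.0031))
[0.63529934 0.15962883] [ 0.61317336 -0.07523188] 0.23590063788577784
yaw -0.09393168269957593
dock o [0.60034215 0.04444952] home [0.68297626 0.03666465]
[0.46654717 0.02394083 0.122     ]
Lend [0.588 0.245 0.05 ]
Lshaft [0.588 0.215 0.05 ]
Rshaft [ 0.551 -0.112  0.05 ]
ringL [0.384 0.056 0.07 ]
ringR [ 0.385 -0.01   0.07 ]
wrist cam rel tool: 
[-0.06838606 -0.17052217  0.00087013] [[ 0.001 -0.002  1.   ]
 [ 0.97  -0.242 -0.001]
 [ 0.242  0.97   0.001]]
```

```bash
cat >> h.py <<'E'
def todo(p,yaw):
    "p world TCP target, yaw of tool z axis; tool down. prints tool shift mm and turn"
    s=read_state(); R=s['eef_rot']; cur=np.arctan2(R[1,2],R[0,2])
    d=(yaw-cur+np.pi)%(2*np.pi)-np.pi
    print('now',s['tool_pos'].round(4),'yaw',cur.round(3),'q',s['q'].round(2),'F',s['force'].round(2),'t',round(s['time_s'],2),'w',round(s['gripper_width'],3))
    Rt=np.array([[np.sin(yaw),0,np.cos(yaw)],[-np.cos(yaw),0,np.sin(yaw)],[0,-1,0]],float)
    rv=cv2.Rodrigues(R.T@Rt)[0].ravel()
    print('shift',(R.T@(np.array(p)-s['tool_pos'])*1000).round(1),'turn',rv.round(3))
E
python3 -c "
from h import *
todo((.52,.06,.30),0.0)"
```

```text
now [0.1691 0.5491 0.2139] yaw 1.272 q [ 1.06  0.16  1.6  -0.    1.39 -0.21] F [ 0.49  0.14 -0.14] t 0.15 w 1.001
shift [ 479.3  -85.8 -364.2] turn [1.000e-03 1.272e+00 1.000e-03]
```

```bash
python3 -m handwheel '[[0,-40,0,0,0,0,0],[480,-86,-364,0,1.272,0,0],[480,-86,-364,0,1.272,0,0],[480,-86,-364,0,1.272,0,0],[480,-86,-364,0,1.272,0,0],[480,-86,-364,0,1.272,0,0],[480,-86,-364,0,1.272,0,0],[480,-86,-364,0,1.272,0,0],[480,-86,-364,0,1.272,0,0],[480,-86,-364,0,1.272,0,0]]'; python3 -c "
from h import *
todo((.52,.06,.30),0.0)"
```

```text
time_s: 1.4
tool_pos: [0.4974, 0.0922, 0.2975]
eef_rot: [[-0.0, 0.0, 1.0], [-1.0, 0.0, -0.0], [-0.0, -1.0, 0.0]]
force: [0.1, 1.2, -0.3]
gripper_width: 1.004
now [0.4974 0.0922 0.2975] yaw -0.0 q [-0.06 -0.07  1.67  0.    1.54 -0.06] F [ 0.05  1.19 -0.3 ] t 1.4 w 1.004
shift [32.2 -2.5 22.6] turn [-0. -0. -0.]
```

```bash
python3 -m handwheel '[[30,0,22,0,0,0,0],[30,0,22,0,0,0,0],[30,0,22,0,0,0,0]]'; python3 -c "
from h import *
im,d,c=snap('wrist','w1')
cv2.imwrite('pics/w1b.png',cv2.resize(im,(800,600)))
todo((.52,.06,.30),0.0)"
```

```text
time_s: 1.78
tool_pos: [0.5181, 0.0647, 0.2971]
eef_rot: [[0.0, -0.001, 1.0], [-1.0, 0.001, 0.0], [-0.001, -1.0, -0.001]]
force: [-1.1, -0.3, 1.0]
gripper_width: 0.998
now [0.518  0.0651 0.2973] yaw 0.001 q [-0.11 -0.02  1.63  0.    1.54 -0.11] F [-1.24  0.11 -0.98] t 1.82 w 1.003
shift [ 5.1 -2.7  2. ] turn [ 0.001  0.001 -0.   ]
```

View pics/w1b.png

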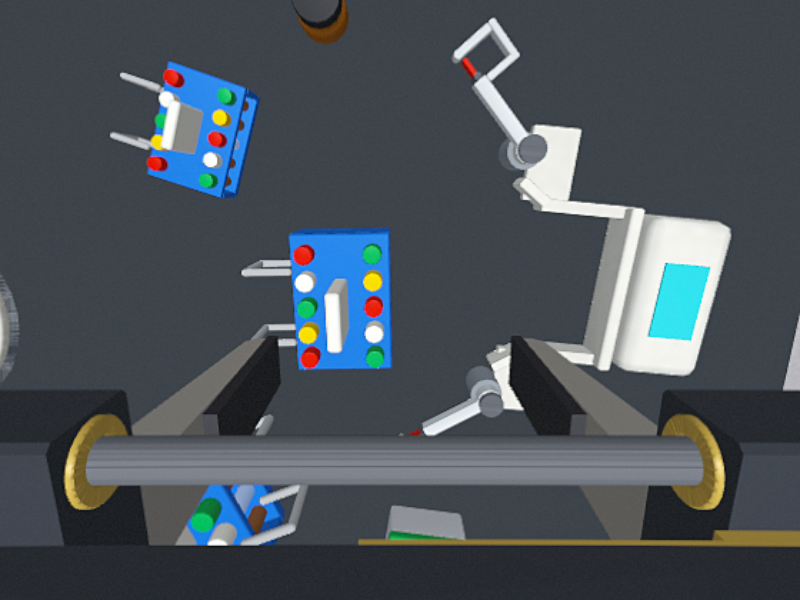

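The wrist view shows the rack upright at (340,300). The post caps are at (532,149) for the left and (490,404) for the right, and the handle top edge is near (345,315), all in the enlarged image. Next I'll measure these precisely.

Run:
```python
from h import *
im,d,c=load('w1')
s=0.7
# dense cloud
vv,uu=np.mgrid[0:420,0:560]
K=np.array([[c['fx'],0,c['cx']],[0,c['fy'],c['cy']],[0,0,1.]],float)
p=cv2.undistortPoints(np.stack([uu,vv],-1).reshape(-1,1,2).astype(float),K,np.array([float(c['k1']),0,0,0,0]))[:,0]
R=cv2.Rodrigues(c['rvec'])[0];t=c['tvec'].ravel()
P=((np.c_[p,np.ones(len(p))]*d.reshape(-1,1)-t)@R).reshape(420,560,3)
def reg(u0,u1,v0,v1,z0,z1):
    m=np.zeros((420,560),bool); m[v0:v1,u0:u1]=True
    m&=(P[...,2]>z0)&(P[...,2]<z1)&(d>0); return m
def report(n,m):
    q=np.argwhere(m)[:,::-1].astype(np.float32); 
    r=cv2.minAreaRect(P[m][:,:2].astype(np.float32)*1000)
    (x,y),rad=cv2.minEnclosingCircle(q)
    print(n,m.sum(),'z',np.median(P[m][:,2]).round(4),'mean',P[m].mean(0).round(4),'rect',np.round(r[0],1),np.round(r[1],1),round(r[2],1),'circ px',x,y,rad)
report('handle',reg(215,255,185,255,.115,.13))
report('racktop',reg(190,280,150,265,.035,.072))
report('capL',reg(340,400,80,125,.057,.067))
report('capR',reg(315,365,250,295,.057,.067))
hsv=cv2.cvtColor(im,cv2.COLOR_BGR2HSV)
# gray cap
for n,(u0,u1,v0,v1) in dict(L=(345,390,85,125),R=(318,360,250,295)).items():
    m=reg(u0,u1,v0,v1,.055,.068)&(hsv[...,2]<165); report('gray'+n,m)
    q=np.argwhere(m)[:,::-1].astype(np.float32); x,y=cv2.minEnclosingCircle(q)[0]; print(onz(c,x,y,.062).round(4))
# coloured caps
m=reg(195,280,160,265,.070,.085)
n,l,st,ce=cv2.connectedComponentsWithStats(m.astype(np.uint8))
for i in range(1,n):
    if st[i,4]>20: print(st[i,4],onz(c,*ce[i],.078).round(4),np.median(P[l==i][:,2]).round(3))
# dock housing & stop
report('housing',reg(400,520,140,270,.055,.068))
```

```text
handle 460 z 0.1218 mean [0.4688 0.0288 0.1215] rect [468.3  27.5] [12.2 49.6] 1.0 circ px 232.5 225.0 21.28976821899414
racktop 4453 z 0.0603 mean [0.4697 0.0358 0.0604] rect [461.4  27.4] [103.5 129.9] 0.9 circ px 238.3925018310547 209.34486389160156 58.31370162963867
capL 346 z 0.0623 mean [0.6342 0.1636 0.0622] rect [634.5 163.5] [23.6 23.2] 0.8 circ px 372.0 104.0 10.816754341125488
capR 244 z 0.062 mean [ 0.6113 -0.0735  0.0617] rect [611.9 -74.3] [23.1 23.8] 46.6 circ px 343.1428527832031 282.71429443359375 8.950074195861816
grayL 335 z 0.0624 mean [0.6344 0.1637 0.0623] rect [634.7 163.8] [23.8 22.5] 25.8 circ px 372.30645751953125 103.93225860595703 10.596895217895508
[0.6345 0.1637 0.062 ]
grayR 238 z 0.062 mean [ 0.6112 -0.0735  0.0617] rect [611.9 -74.4] [22.4 24.1] 26.3 circ px 343.0526428222656 282.8947448730469 8.9451322555542
[ 0.611  -0.0736  0.062 ]
151 [0.4976 0.0764 0.078 ] 0.078
155 [0.4384 0.0755 0.078 ] 0.078
44 [0.4218 0.0609 0.078 ] 0.073
153 [0.4387 0.0517 0.078 ] 0.078
147 [0.4981 0.0527 0.078 ] 0.078
65 [0.4723 0.0371 0.078 ] 0.078
146 [0.4392 0.0282 0.078 ] 0.078
142 [0.4984 0.0288 0.078 ] 0.078
145 [0.4395 0.0045 0.078 ] 0.078
141 [0.4988 0.0052 0.078 ] 0.078
62 [ 0.4204 -0.0035  0.078 ] 0.073
142 [ 0.4399 -0.0192  0.078 ] 0.078
140 [ 0.4992 -0.0185  0.078 ] 0.078
housing 5660 z 0.0621 mean [0.7736 0.0343 0.0618] rect [776.1  30. ] [145.1  71.4] 84.9 circ px 471.5 207.5 60.913970947265625
```

The wrist camera puts the rack at (0.469, 0.028) with yaw +0.016. Its handle top is at 0.122 m and 12 x 50 mm, and the caps are at 0.078 m, all as described. The dock hinges are 238.5 mm apart (240 nominal), which gives dock yaw of about -0.095 and home at about (0.6815, 0.0395). Now I'll grip the handle.

```bash
python3 -c "
from h import *
todo((.4688,.0282,.092),0.016)"
```

```text
now [0.518  0.0651 0.2973] yaw 0.001 q [-0.11 -0.02  1.63  0.    1.54 -0.11] F [-1.24  0.11 -0.98] t 1.82 w 1.003
shift [ 36.9 205.3 -49.1] turn [ 0.001 -0.015 -0.   ]
```

```bash
python3 -m handwheel '[[37,60,-49,0,-0.015,0,0],[37,60,-49,0,-0.015,0,0],[37,110,-49,0,-0.015,0,0],[37,160,-49,0,-0.015,0,0],[37,190,-49,0,-0.015,0,0],[37,205,-49,0,-0.015,0,0],[37,205,-49,0,-0.015,0,0],[37,205,-49,0,-0.015,0,0]]'; python3 -c "
from h import *
im,d,c=snap('side','s1')
todo((.4688,.0282,.092),0.016)"
```

```text
time_s: 2.82
tool_pos: [0.4708, 0.0271, 0.094]
eef_rot: [[0.016, 0.003, 1.0], [-1.0, -0.001, 0.016], [0.001, -1.0, 0.003]]
force: [0.6, 0.2, 0.6]
gripper_width: 1.002
now [0.4709 0.027  0.0941] yaw 0.015 q [-0.2   0.02  2.    0.    1.12 -0.22] F [ 1.21 -0.9   0.54] t 2.88 w 0.999
shift [-1.2  2.1 -2.1] turn [-0.003 -0.001  0.001]
```

View pics/s1.png

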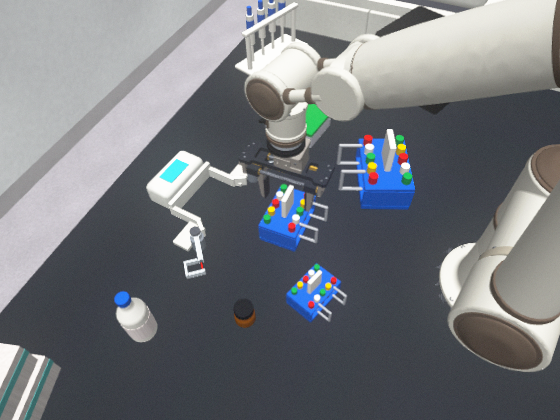

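The side view shows the open fingers straddling the handle at (287,200), clear of the arms. Closing.

```bash
python3 -m handwheel '[[-1,2,-2,0,0,0,0.5],[-1,2,-2,0,0,0,0.8],[-1,2,-2,0,0,0,1],[-1,2,-2,0,0,0,1],[-1,2,-2,0,0,0,1],[-1,2,-2,0,0,0,1]]' 30; python3 -c "
from h import *
im,d,c=snap('wrist','w2')
todo((.4688,.0282,.092),0.016)"
```

```text
time_s: 3.62
tool_pos: [0.4676, 0.028, 0.0904]
eef_rot: [[0.015, 0.0, 1.0], [-1.0, -0.0, 0.015], [0.0, -1.0, 0.0]]
force: [1.1, -0.4, 0.6]
gripper_width: 0.368
now [0.4676 0.028  0.0904] yaw 0.015 q [-0.2   0.02  2.01  0.    1.12 -0.21] F [ 1.36 -0.6  -0.23] t 3.67 w 0.324
shift [-0.2 -1.6  1.2] turn [ 0.    -0.001 -0.   ]
```

View pics/w2.png

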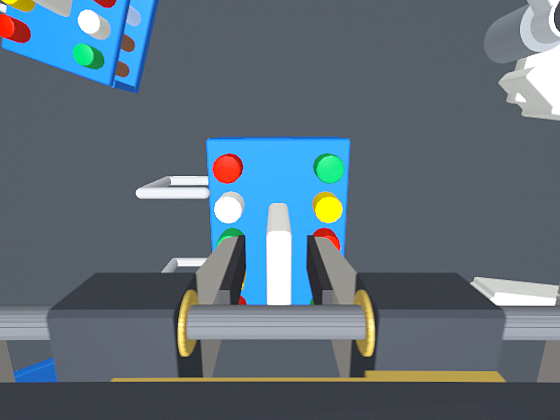

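The fingers are centred on the plate at (278,250) but still closing, so I'll let them finish.

```bash
python3 -m handwheel '[[0,0,0,0,0,0,1],[0,0,0,0,0,0,1],[0,0,0,0,0,0,1],[0,0,0,0,0,0,1],[0,0,0,0,0,0,1],[0,0,0,0,0,0,1]]' 40; python3 -c "
from h import *
import numpy as np
H=np.array([.6815,.0395]);u=np.array([np.cos(-.095),np.sin(-.095)])
print(H-.13*u)
todo((*(H-.13*u),.090),-.095)
todo((*(H),.090),-.095)"
```

```text
time_s: 4.42
tool_pos: [0.4677, 0.028, 0.0905]
eef_rot: [[0.015, 0.0, 1.0], [-1.0, -0.0, 0.015], [0.0, -1.0, 0.0]]
force: [1.5, 0.2, -0.6]
gripper_width: 0.129
[0.55208618 0.05183143]
now [0.4677 0.028  0.0905] yaw 0.015 q [-0.2   0.02  2.01  0.    1.12 -0.21] F [ 1.46  0.21 -0.65] t 4.42 w 0.129
shift [-22.5   0.5  84.7] turn [-0.    0.11 -0.  ]
now [0.4677 0.028  0.0905] yaw 0.015 q [-0.2   0.02  2.01  0.    1.12 -0.21] F [ 1.46  0.21 -0.65] t 4.42 w 0.129
shift [ -8.3   0.5 214. ] turn [-0.    0.11 -0.  ]
```

Gripped: the opening is 11.9 mm, matching the plate. Now I'll slide to the pre-entry pose, aligned with the dock.

```bash
python3 -m handwheel '[[-3,0,10,0,0.02,0,1],[-7,0,25,0,0.04,0,1],[-12,0,42,0,0.06,0,1],[-17,0,60,0,0.08,0,1],[-20,0,75,0,0.1,0,1],[-22,0,84,0,0.11,0,1],[-22,0,84,0,0.11,0,1],[-22,0,84,0,0.11,0,1]]' 40; python3 -c "
from h import *
im,d,c=snap('wrist','w3');snap('top','t3')
todo((.552,.0518,.090),-.095)"
```

```text
time_s: 5.42
tool_pos: [0.5516, 0.0514, 0.0905]
eef_rot: [[-0.095, 0.001, 0.995], [-0.995, 0.0, -0.095], [-0.0, -1.0, 0.001]]
force: [1.2, 0.6, -0.1]
gripper_width: 0.13
now [0.5513 0.0513 0.0905] yaw -0.095 q [-0.13  0.23  1.77  0.    1.14 -0.03] F [1.66 1.06 0.79] t 5.53 w 0.125
shift [-0.6  0.5  0.7] turn [-0.001 -0.    -0.   ]
```

View pics/w3.png

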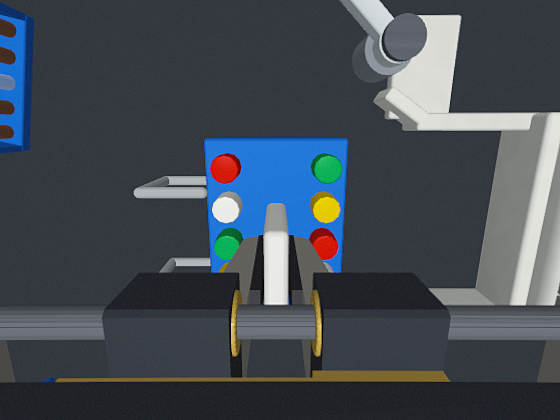

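View pics/t3.png

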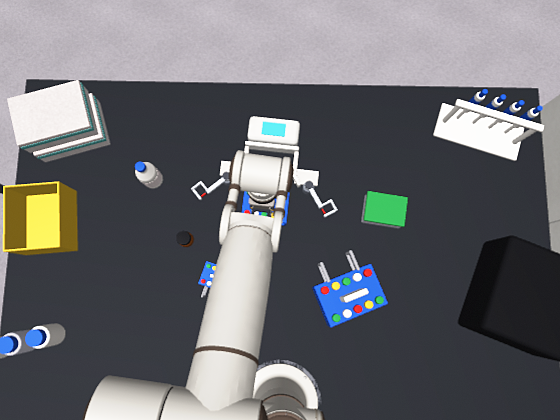

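Run:
```python
from h import *
im,d,c=load('w3')
hsv=cv2.cvtColor(im,cv2.COLOR_BGR2HSV)
u=np.array([np.cos(-.095),np.sin(-.095)]);y=np.array([-u[1],u[0]])
T=np.array([.5514,.0513])
for U in (230,280,320):
    col=im[120:160,U].astype(int); v=120+np.argmax((col[:,0]-col[:,2])>60); p=onz(c,U,v,.060); print('rack edge',U,v,p.round(4),dep(c,d,U,v+2)[2].round(3),'y rel TCP',((p[:2]-T)@y).round(4))
for U in (440,460,480,495):
    col=im[95:150,U].astype(int).min(1); w=np.where(col>110)[0]+95; print(U,w[0],w[-1],col[::4])
    for v in (w[0],w[-1]): print('  ',dep(c,d,U,v).round(3), 'y at .03',((onz(c,U,v,.03)[:2]-T)@y).round(4))
# post cap
cir=onz(c,405,37,.062);print('capL',cir.round(4),'rel',((cir[:2]-T)@u).round(4),((cir[:2]-T)@y).round(4))
```

```text
rack edge 230 137 [0.5292 0.1182 0.06  ] 0.059 y rel TCP 0.0645
rack edge 280 137 [0.5599 0.1153 0.06  ] 0.059 y rel TCP 0.0645
rack edge 320 137 [0.5844 0.1129 0.06  ] 0.059 y rel TCP 0.0644
440 95 130 [213 212 214 215 218 216 216 217 218  36  51  52  55  50]
   [0.681 0.133 0.013] y at .03 0.0917
   [0.673 0.108 0.029] y at .03 0.0684
460 113 130 [ 52  51  48  53  39 215 216 217 216  33  52  51  55  52]
   [0.687 0.119 0.029] y at .03 0.0798
   [0.687 0.107 0.029] y at .03 0.0683
480 113 130 [ 53  48  53  45  37 213 213 215 216  35  51  51  51  52]
   [0.7   0.117 0.03 ] y at .03 0.0797
   [0.701 0.106 0.03 ] y at .03 0.0683
495 113 130 [ 52  51  50  51  41 213 212 212 212  35  51  53  50  49]
   [0.713 0.116 0.026] y at .03 0.0797
   [0.712 0.105 0.029] y at .03 0.0682
capL [0.6355 0.1634 0.062 ] rel 0.0731 0.1196
```

The rack is parallel to the guides with a 3.8 mm gap (3.5 nominal), so it is centred. 132 mm remain to home.

```bash
python3 -m handwheel '[[0,0,15,0,0,0,1],[0,0,30,0,0,0,1],[0,0,45,0,0,0,1],[0,0,60,0,0,0,1],[0,0,72,0,0,0,1],[0,0,84,0,0,0,1],[0,0,96,0,0,0,1],[0,0,108,0,0,0,1],[0,0,118,0,0,0,1],[0,0,124,0,0,0,1]]' 40;python3 -m handwheel '[[0,0,3,0,0,0,1],[0,0,5,0,0,0,1],[0,0,6,0,0,0,1],[0,0,6,0,0,0,1]]'; python3 -c "
from h import *
todo((.6815,.0395,.0905),-.095)"
```

```text
time_s: 6.78
tool_pos: [0.6748, 0.0395, 0.0905]
eef_rot: [[-0.095, -0.001, 0.995], [-0.995, 0.0, -0.095], [0.0, -1.0, -0.001]]
force: [1.0, 0.6, 4.2]
gripper_width: 0.128
time_s: 7.28
tool_pos: [0.6807, 0.039, 0.0905]
eef_rot: [[-0.095, 0.0, 0.995], [-0.995, 0.0, -0.095], [-0.0, -1.0, 0.0]]
force: [-3.0, 0.5, 4.5]
gripper_width: 0.13
now [0.6807 0.039  0.0905] yaw -0.095 q [-0.12  0.54  1.37  0.    1.23 -0.02] F [-3.03  0.47  4.51] t 7.28 w 0.13
shift [-0.6 -0.   0.8] turn [-0.  0. -0.]
```

```bash
python3 -m handwheel '[[0,0,1,0,0,0,1],[0,0,2,0,0,0,1],[0,0,2,0,0,0,1]]'; python3 -m handwheel '[[0,0,1,0,0,0,1],[0,0,2,0,0,0,1],[0,0,2,0,0,0,1]]'
```

```text
time_s: 7.65
tool_pos: [0.6827, 0.0388, 0.0905]
eef_rot: [[-0.095, 0.0, 0.995], [-0.995, 0.0, -0.095], [-0.0, -1.0, 0.0]]
force: [-2.5, -0.4, 5.5]
gripper_width: 0.126
time_s: 8.02
tool_pos: [0.6834, 0.0388, 0.0906]
eef_rot: [[-0.095, -0.003, 0.995], [-0.996, 0.0, -0.095], [0.0, -1.0, -0.003]]
force: [-8.4, 0.3, 8.9]
gripper_width: 0.131
```

The advance has stalled and the force has risen to about 9 N, so the rack is against the end stop. Releasing and rising to look.

```bash
python3 -m handwheel '[[0,0,-1,0,0,0,0.5],[0,0,-1,0,0,0,0],[0,0,-1,0,0,0,0],[0,0,-1,0,0,0,0],[0,-20,-1,0,0,0,0],[0,-70,-1,0,0,0,0],[0,-120,-1,0,0,0,0],[0,-170,-1,0,0,0,0],[0,-210,-41,0,0,0,0],[0,-210,-81,0,0,0,0]]'; python3 -c "
from h import *
im,d,c=snap('wrist','w4');snap('side','s4')
todo((.6815,.0395,.0905),-.095)"
```

```text
time_s: 9.28
tool_pos: [0.6054, 0.046, 0.3071]
eef_rot: [[-0.095, 0.011, 0.995], [-0.995, -0.001, -0.095], [0.0, -1.0, 0.011]]
force: [1.0, 0.2, 0.1]
gripper_width: 1.001
now [0.6016 0.047  0.3027] yaw -0.094 q [-0.12  0.19  1.39  0.    1.56 -0.03] F [ 1.2   1.41 -0.43] t 9.38 w 1.001
shift [ -0.  212.3  80. ] turn [-0.001  0.001 -0.   ]
```

View pics/w4.png

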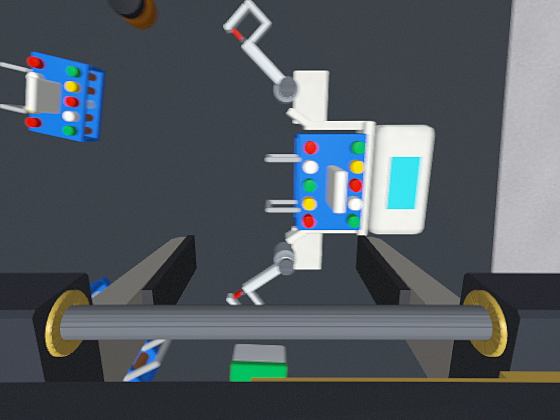

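View pics/s4.png

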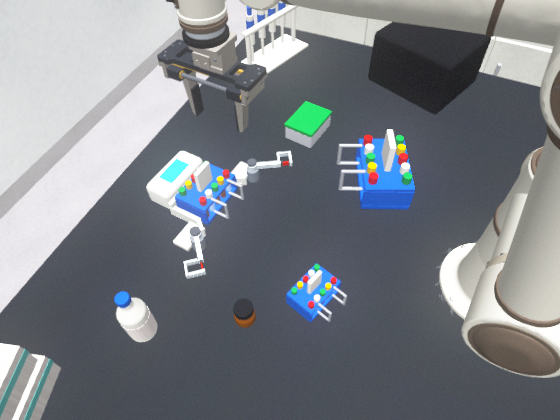

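In the wrist view the rack sits in the dock with its rear against the stop near (365,185). Left cap (285,89), right cap (285,261), left hook (248,20), right hook (245,293). I'll measure the homing error and the arm angles.

Run:
```python
from h import *
im,d,c=snap('wrist','w5')
vv,uu=np.mgrid[0:420,0:560]
K=np.array([[c['fx'],0,c['cx']],[0,c['fy'],c['cy']],[0,0,1.]],float)
p=cv2.undistortPoints(np.stack([uu,vv],-1).reshape(-1,1,2).astype(float),K,np.array([float(c['k1']),0,0,0,0]))[:,0]
R=cv2.Rodrigues(np.array(c['rvec']))[0];t=np.array(c['tvec']).ravel()
P=((np.c_[p,np.ones(len(p))]*d.reshape(-1,1)-t)@R).reshape(420,560,3)
hsv=cv2.cvtColor(im,cv2.COLOR_BGR2HSV)
def reg(u0,u1,v0,v1,z0,z1):
    m=np.zeros((420,560),bool); m[v0:v1,u0:u1]=True
    return m&(P[...,2]>z0)&(P[...,2]<z1)&(d>0)
def cap(u0,u1,v0,v1):
    m=reg(u0,u1,v0,v1,.055,.068)&(hsv[...,2]<165); q=np.argwhere(m)[:,::-1].astype(np.float32); return onz(c,*cv2.minEnclosingCircle(q)[0],.062)[:2]
L=cap(265,305,70,110);Rr=cap(265,305,245,280)
y=(L-Rr)/np.linalg.norm(L-Rr);x=np.array([y[1],-y[0]]);o=(L+Rr)/2-.024*x
print('L',L.round(4),'R',Rr.round(4),'d',np.linalg.norm(L-Rr),'yaw',np.arctan2(x[1],x[0]).round(4),'o',o.round(4))
m=reg(295,365,130,235,.074,.085);n,l,st,ce=cv2.connectedComponentsWithStats(m.astype(np.uint8))
C=np.array([onz(c,*ce[i],.078)[:2] for i in range(1,n) if st[i,4]>50])
r=np.array([[(q-o)@x,(q-o)@y] for q in C]); print(r.round(4)); print('caps mean',r.mean(0))
m=reg(320,360,160,220,.115,.13); h=cv2.minAreaRect(P[m][:,:2].astype(np.float32)*1000); hc=np.array(h[0])/1000; print('handle dock',(hc-o)@x,(hc-o)@y,h)
for nm,box in dict(L=(210,280,0,85),R=(210,280,262,306)).items():
    m=reg(*box,.045,.06); red=m&(hsv[...,1]>120)
    g=P[red].mean(0)[:2]; H=L if nm=='L' else Rr
    v=np.array([(g-H)@x,(g-H)@y]); print(nm,'gate rel hinge',v.round(4),'range',np.linalg.norm(v).round(4),'ang to gate',np.arctan2(-v[0],-v[1] if nm=='L' else v[1]).round(3))
```

```text
L [0.6347 0.1639] R [ 0.6119 -0.0736] d 0.23862885711722406 yaw -0.0959 o [0.5994 0.0474]
[[ 0.053   0.0465]
 [ 0.1076  0.0462]
 [ 0.0529  0.0226]
 [ 0.1085  0.0224]
 [ 0.0779  0.0027]
 [ 0.0528 -0.0012]
 [ 0.1093 -0.0012]
 [ 0.0528 -0.0249]
 [ 0.1102 -0.0251]
 [ 0.0527 -0.0488]
 [ 0.1108 -0.0487]]
caps mean [ 0.08077929 -0.00084677]
handle dock 0.08308913074666233 -0.0009439664260239393 ((682.0130615234375, 38.5521125793457), (48.72997283935547, 12.443000793457031), 84.31924438476562)
L gate rel hinge [-0.0611  0.0604] range 0.0859 ang to gate 2.35
R gate rel hinge [-0.0709 -0.0493] range 0.0863 ang to gate 2.178
```

The rack is home, with dock x = 83.1 mm and y = -0.9 mm. The arms stand at about 2.35 (left) and 2.18 (right). I'll try the right arm first because its surroundings are lower, using closed fingers on the hook's back.

```bash
cat >> h.py <<'E'
X=np.array([np.cos(-.0955),np.sin(-.0955)]);Y=np.array([-X[1],X[0]])
HL=np.array([.6346,.1638]);HR=np.array([.6117,-.0736])
def pushpose(side,a,off,along=.085,z=.032):
    sg=1 if side=='R' else -1
    s=-np.sin(a)*X+sg*np.cos(a)*Y; t=np.cos(a)*X+sg*np.sin(a)*Y
    p=(HR if side=='R' else HL)+along*s-(.037+off)*t
    yaw=np.arctan2(-s[1],-s[0]) # tool z = -s
    return np.array([*p,z]),yaw
def rows(lst):
    s=read_state(); R=s['eef_rot']; cur=np.arctan2(R[1,2],R[0,2])
    print('now',s['tool_pos'].round(4),'yaw',cur.round(3),'q6',s['q'][5].round(2),'F',s['force'].round(1),'t',round(s['time_s'],2),'w',round(s['gripper_width'],3))
    for side,a,off,*k in lst:
        p,yaw=pushpose(side,a,off,**(k[0] if k else {}))
        d=(yaw-cur+np.pi)%(2*np.pi)-np.pi
        print(a,off,p.round(3),'yaw',yaw.round(2),'row',(R.T@(p-s['tool_pos'])*1000).round(0),'turn',round(-d,3))
E
python3 -c "
from h import *
rows([('R',2.178,.035,dict(z=.2)),('R',2.178,.035),('R',2.178,.012)])"
```

```text
now [0.6032 0.0466 0.3023] yaw -0.095 q6 -0.03 F [ 0.4 -0.4 -0.4] t 9.43 w 0.996
2.178 0.035 [ 0.573 -0.178  0.2  ] yaw 0.51 row [226. 102.  -9.] turn -0.606
2.178 0.035 [ 0.573 -0.178  0.032] yaw 0.51 row [226. 270. -10.] turn -0.606
2.178 0.012 [ 0.562 -0.158  0.032] yaw 0.51 row [208. 270. -23.] turn -0.606
```

```bash
python3 -m handwheel '[[50,0,-2,0,-0.1,0,0.5],[100,0,-4,0,-0.25,0,1],[150,20,-6,0,-0.4,0,1],[200,60,-8,0,-0.55,0,1],[226,90,-10,0,-0.606,0,1],[226,102,-10,0,-0.606,0,1],[226,102,-10,0,-0.606,0,1],[226,102,-10,0,-0.606,0,1],[226,102,-10,0,-0.606,0,1],[226,102,-10,0,-0.606,0,1]]' 20; python3 -c "
from h import *
im,d,c=snap('wrist','w6')
rows([('R',2.178,.035,dict(z=.2)),('R',2.178,.035),('R',2.178,.012)])"
```

```text
time_s: 10.68
tool_pos: [0.5732, -0.1774, 0.1993]
eef_rot: [[0.49, 0.001, 0.872], [-0.872, -0.001, 0.49], [0.001, -1.0, 0.001]]
force: [0.7, 0.3, -0.0]
gripper_width: -0.002
now [ 0.573  -0.1775  0.1991] yaw 0.512 q6 -1.01 F [ 0.3 -0.3  1. ] t 10.72 w 0.004
2.178 0.035 [ 0.573 -0.178  0.2  ] yaw 0.51 row [ 0. -1. -0.] turn -0.0
2.178 0.035 [ 0.573 -0.178  0.032] yaw 0.51 row [  0. 167.  -0.] turn -0.0
2.178 0.012 [ 0.562 -0.158  0.032] yaw 0.51 row [-23. 167.  -0.] turn -0.0
```

View pics/w6.png

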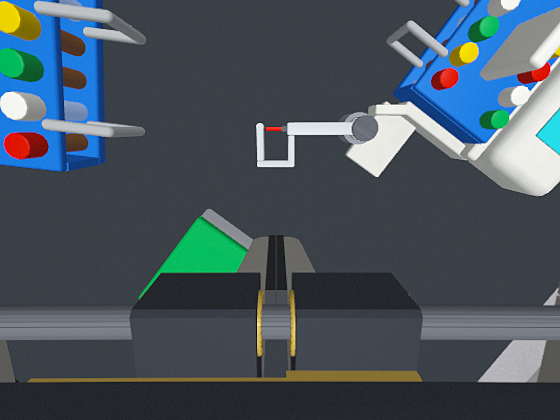

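The hook's back (257 to 294, 163) is squarely aligned with the closed fingers at u = 276. The tip box corner at (253,247) looks close, so I'll check that clearance.

Run:
```python
from h import *
im,d,c=load('w6')
for uv in [(208,212),(252,243),(246,248),(205,217)]: print(uv,dep(c,d,*uv).round(3),onz(c,*uv,.055).round(3))
hs=cv2.cvtColor(im,cv2.COLOR_BGR2HSV)
p,yaw=pushpose('R',2.178,.035); z=np.array([np.cos(yaw),np.sin(yaw)]);xx=np.array([z[1],-z[0]])
for uv in [(208,212),(252,243),(246,248),(205,217)]: q=onz(c,*uv,.055)[:2]-p[:2]; print('tool x,z mm',q@xx*1000,q@z*1000)
for uv in [(276,163),(262,166),(290,166)]: q=onz(c,*uv,.053)[:2]-p[:2]; print('hook tool x,z mm',q@xx*1000,q@z*1000)
```

```text
(208, 212) [ 0.517 -0.234  0.02 ] [ 0.52  -0.222  0.055]
(252, 243) [ 0.557 -0.174  0.212] [ 0.575 -0.23   0.055]
(246, 248) [ 0.573 -0.241  0.046] [ 0.572 -0.238  0.055]
(205, 217) [ 0.518 -0.234  0.039] [ 0.519 -0.229  0.055]
tool x,z mm 12.636377958690593 -68.23578821779438
tool x,z mm 46.28043034580711 -23.912479435334998
tool x,z mm 51.841179602479016 -30.33090858192503
tool x,z mm 17.933630882984264 -71.58930809657355
hook tool x,z mm -36.92384879604985 1.3218156543345194
hook tool x,z mm -33.97630884928393 -12.586247763693764
hook tool x,z mm -33.94148942353582 15.226210109444429
```

That gives at least 30 mm clearance. I'll descend and approach the hook's back.

```bash
python3 -m handwheel '[[0,55,0,0,0,0,1],[0,110,0,0,0,0,1],[0,150,0,0,0,0,1],[0,167,0,0,0,0,1],[0,167,0,0,0,0,1],[-8,167,0,0,0,0,1],[-16,167,0,0,0,0,1],[-20,167,0,0,0,0,1],[-20,167,0,0,0,0,1]]'; python3 -c "
from h import *
rows([('R',2.178,.012)]+[('R',a,.012) for a in (2.1,2.0,1.9,1.8,1.7,1.6,1.5,1.4)])"
```

```text
time_s: 11.85
tool_pos: [0.5629, -0.16, 0.0319]
eef_rot: [[0.489, 0.001, 0.872], [-0.872, -0.0, 0.489], [0.001, -1.0, 0.0]]
force: [-0.3, -0.8, -0.2]
gripper_width: 0.006
now [ 0.5629 -0.16    0.0319] yaw 0.511 q6 -0.99 F [-0.3 -0.8 -0.2] t 11.85 w 0.006
2.178 0.012 [ 0.562 -0.158  0.032] yaw 0.51 row [-2. -0. -0.] turn -0.0
2.1 0.012 [ 0.555 -0.154  0.032] yaw 0.43 row [-9. -0. -4.] turn 0.078
2.0 0.012 [ 0.547 -0.148  0.032] yaw 0.33 row [-18.  -0.  -7.] turn 0.178
1.9 0.012 [ 0.54  -0.141  0.032] yaw 0.23 row [-28.  -0. -10.] turn 0.278
1.8 0.012 [ 0.534 -0.133  0.032] yaw 0.13 row [-37.  -0. -12.] turn 0.378
1.7 0.012 [ 0.528 -0.125  0.032] yaw 0.03 row [-47.  -0. -13.] turn 0.478
1.6 0.012 [ 0.524 -0.117  0.032] yaw -0.07 row [-57.  -0. -13.] turn 0.578
1.5 0.012 [ 0.52  -0.108  0.032] yaw -0.17 row [-67.  -0. -12.] turn 0.678
1.4 0.012 [ 0.517 -0.099  0.032] yaw -0.27 row [-76.  -0. -10.] turn 0.778
```

```bash
python3 -m handwheel '[[-9,0,-4,0,0.078,0,1],[-18,0,-7,0,0.178,0,1],[-28,0,-10,0,0.278,0,1],[-37,0,-12,0,0.378,0,1],[-47,0,-13,0,0.478,0,1],[-57,0,-13,0,0.578,0,1],[-67,0,-12,0,0.678,0,1],[-76,0,-10,0,0.778,0,1],[-76,0,-10,0,0.778,0,1]]'; python3 -c "
from h import *
rows([('R',1.4,.012)]+[('R',a,.012) for a in (1.35,1.3,1.25,1.2,1.15,1.1,1.05)])
snap('wrist','w7')"
```

```text
time_s: 12.98
tool_pos: [0.517, -0.0988, 0.0316]
eef_rot: [[-0.262, 0.0, 0.965], [-0.965, -0.0, -0.262], [0.0, -1.0, 0.0]]
force: [-0.1, -0.8, -0.9]
gripper_width: 0.002
now [ 0.517  -0.0988  0.0316] yaw -0.265 q6 -0.15 F [-0.1 -0.8 -0.9] t 12.97 w 0.002
1.4 0.012 [ 0.517 -0.099  0.032] yaw -0.27 row [-0. -0. -0.] turn 0.001
1.35 0.012 [ 0.516 -0.094  0.032] yaw -0.32 row [-5. -0. -3.] turn 0.051
1.3 0.012 [ 0.515 -0.089  0.032] yaw -0.37 row [-9. -0. -5.] turn 0.101
1.25 0.012 [ 0.514 -0.084  0.032] yaw -0.42 row [-13.  -0.  -7.] turn 0.151
1.2 0.012 [ 0.514 -0.079  0.032] yaw -0.47 row [-18.  -0.  -8.] turn 0.201
1.15 0.012 [ 0.514 -0.074  0.032] yaw -0.52 row [-23.  -0. -10.] turn 0.251
1.1 0.012 [ 0.514 -0.069  0.032] yaw -0.57 row [-28.  -0. -11.] turn 0.301
1.05 0.012 [ 0.514 -0.064  0.032] yaw -0.62 row [-32.  -0. -12.] turn 0.351
```

View pics/w7.png

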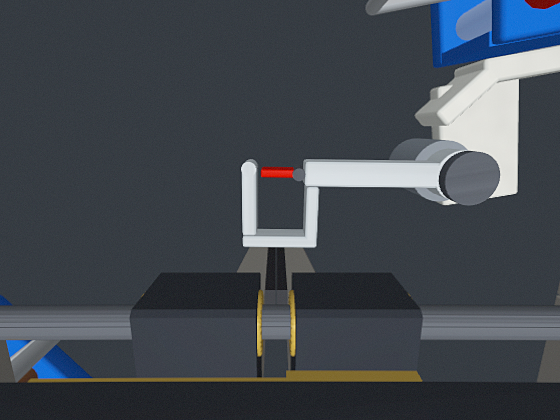

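The arm follows the fingers, with the hook's back at (280,240) and the gate shut at (278,172). I'll go through the 1.2 zone in small, force-checked steps.

```bash
python3 -m handwheel '[[-5,0,-3,0,0.05,0,1],[-9,0,-5,0,0.1,0,1],[-9,0,-5,0,0.1,0,1]]'|grep -E "pos|force"; python3 -m handwheel '[[-2,0,-1,0,0.025,0,1],[-4,0,-2,0,0.05,0,1]]'|grep -E "pos|force"; python3 -m handwheel '[[-2,0,-1,0,0.025,0,1],[-4,0,-1,0,0.05,0,1]]'|grep -E "pos|force"
```

```text
tool_pos: [0.5147, -0.0892, 0.0315]
force: [0.1, 0.2, -1.1]
tool_pos: [0.5141, -0.0847, 0.0315]
force: [-0.5, -1.2, 0.4]
tool_pos: [0.5143, -0.0802, 0.0312]
force: [-2.4, -1.2, 1.3]
```

```bash
python3 -c "
from h import *
rows([('R',a,.012) for a in (1.25,1.2,1.15,1.1,1.05)])
snap('wrist','w8')"
```

```text
now [ 0.5143 -0.0802  0.0312] yaw -0.468 q6 0.08 F [-2.4 -1.2  1.3] t 13.9 w 0.009
1.25 0.012 [ 0.514 -0.084  0.032] yaw -0.42 row [ 3. -1.  2.] turn -0.052
1.2 0.012 [ 0.514 -0.079  0.032] yaw -0.47 row [-1. -1. -1.] turn -0.002
1.15 0.012 [ 0.514 -0.074  0.032] yaw -0.52 row [-5. -1. -3.] turn 0.048
1.1 0.012 [ 0.514 -0.069  0.032] yaw -0.57 row [-9. -1. -5.] turn 0.098
1.05 0.012 [ 0.514 -0.064  0.032] yaw -0.62 row [-14.  -1.  -7.] turn 0.148
```

View pics/w8.png

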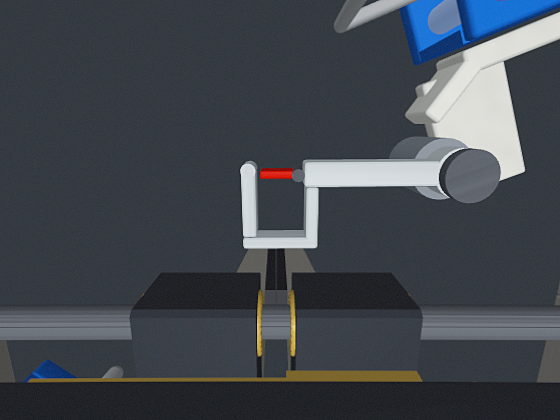

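```bash
python3 -m handwheel '[[-2,0,-1,0,0.02,0,1],[-3,0,-2,0,0.03,0,1]]'|grep -E "pos|force"; python3 -m handwheel '[[-1,0,-1,0,0.01,0,1],[-2,0,-1,0,0.02,0,1]]'|grep -E "pos|force"
```

```text
tool_pos: [0.5142, -0.0782, 0.0312]
force: [-1.1, -9.2, -2.9]
tool_pos: [0.514, -0.0774, 0.0312]
force: [-4.3, -13.9, -2.7]
```

The force climbs to about 14 N at roughly 1.2 rad with no motion, so the right arm is the one that binds. I'll back off at once, go over to its leading side and swing it open again.

```bash
python3 -m handwheel '[[6,0,0,0,0,0,1],[15,0,0,0,0,0,1],[15,-40,0,0,0,0,1],[15,-90,0,0,0,0,1],[15,-100,0,0,0,0,1],[15,-100,0,0,0,0,1]]'|grep -E "pos|force"; python3 -c "
from h import *
rows([('R',1.2,-.072,dict(along=.052,z=.13)),('R',1.2,-.072,dict(along=.052))])
snap('wrist','w9');snap('top','t9')"
```

```text
tool_pos: [0.5072, -0.0877, 0.1317]
force: [0.4, -0.3, -0.2]
now [ 0.5072 -0.0877  0.1317] yaw -0.517 q6 0.11 F [ 0.4 -0.3 -0.2] t 15.2 w 0.01
1.2 -0.072 [ 0.581 -0.019  0.13 ] yaw -0.47 row [-96.   2.  30.] turn -0.051
1.2 -0.072 [ 0.581 -0.019  0.032] yaw -0.47 row [-96. 100.  30.] turn -0.051
```

View pics/w9.png

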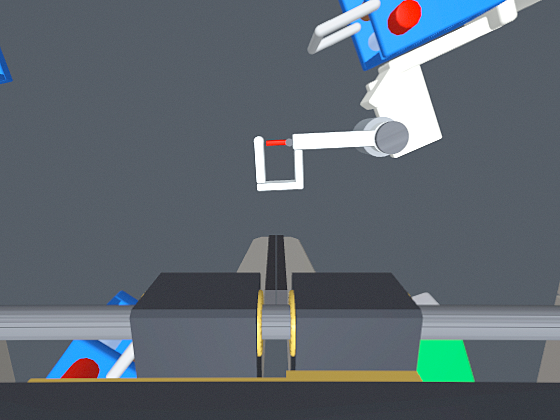

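The right arm stands at about 1.2, with its shaft from (385,137) to (290,142). I'll move over it to the leading side and descend there.

```bash
python3 -m handwheel '[[-40,0,15,0,-0.05,0,1],[-88,0,30,0,-0.05,0,1],[-88,0,30,0,-0.05,0,1],[-88,10,30,0,-0.05,0,1],[-88,10,30,0,-0.05,0,1]]'|grep -E "pos|force"; python3 -c "
from h import *
rows([('R',1.2,-.064,dict(along=.052,z=.13)),('R',1.2,-.064,dict(along=.052))])
snap('wrist','w10');snap('side','s10')"
```

```text
tool_pos: [0.5745, -0.0263, 0.1192]
force: [0.3, 1.0, 0.2]
now [ 0.5745 -0.0263  0.1192] yaw -0.468 q6 0.21 F [0.3 1.  0.2] t 15.93 w 0.006
1.2 -0.064 [ 0.577 -0.026  0.13 ] yaw -0.47 row [ -1. -11.   2.] turn -0.002
1.2 -0.064 [ 0.577 -0.026  0.032] yaw -0.47 row [-2. 87.  3.] turn -0.002
```

View pics/w10.png

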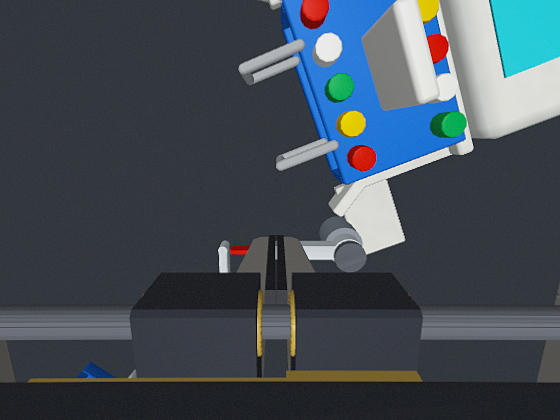

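View pics/s10.png

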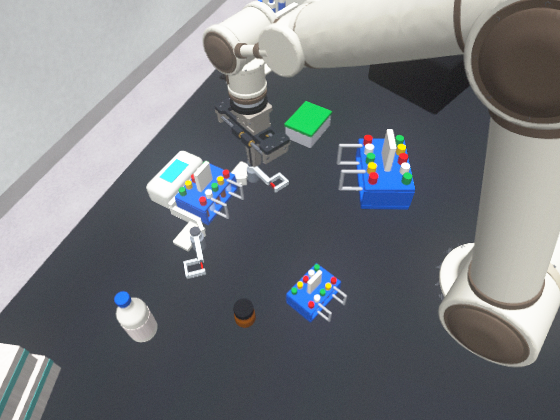

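```bash
python3 -m handwheel '[[-2,40,0,0,0,0,1],[-2,70,0,0,0,0,1],[-2,83,0,0,0,0,1],[-2,83,0,0,0,0,1]]'|grep -E "pos|force"; python3 -c "
from h import *
rows([('R',a,-.054,dict(along=.052,z=.036)) for a in (1.2,1.3,1.4,1.5,1.6,1.7,1.8,1.9,2.0,2.1,2.2,2.3)])"
```

```text
tool_pos: [0.577, -0.0244, 0.0382]
force: [0.8, -0.2, 0.6]
now [ 0.577  -0.0244  0.0382] yaw -0.467 q6 0.22 F [ 0.8 -0.2  0.6] t 16.52 w 0.005
1.2 -0.054 [ 0.573 -0.035  0.036] yaw -0.47 row [11.  2.  1.] turn -0.001
1.3 -0.054 [ 0.569 -0.039  0.036] yaw -0.37 row [17.  2. -0.] turn -0.101
1.4 -0.054 [ 0.566 -0.044  0.036] yaw -0.27 row [22.  2. -1.] turn -0.201
1.5 -0.054 [ 0.563 -0.048  0.036] yaw -0.17 row [28.  2. -2.] turn -0.301
1.6 -0.054 [ 0.561 -0.053  0.036] yaw -0.07 row [33.  2. -1.] turn -0.401
1.7 -0.054 [ 0.559 -0.058  0.036] yaw 0.03 row [38.  2. -1.] turn -0.501
1.8 -0.054 [ 0.558 -0.064  0.036] yaw 0.13 row [44.  2.  1.] turn -0.601
1.9 -0.054 [ 0.557 -0.069  0.036] yaw 0.23 row [49.  2.  2.] turn -0.701
2.0 -0.054 [ 0.557 -0.075  0.036] yaw 0.33 row [54.  2.  5.] turn -0.801
2.1 -0.054 [ 0.557 -0.08   0.036] yaw 0.43 row [59.  2.  8.] turn -0.901
2.2 -0.054 [ 0.558 -0.085  0.036] yaw 0.53 row [63.  2. 11.] turn -1.001
2.3 -0.054 [ 0.56  -0.091  0.036] yaw 0.63 row [67.  2. 14.] turn -1.101
```

```bash
python3 -m handwheel '[[11,1,1,0,0,0,1],[17,1,0,0,-0.1,0,1],[22,1,-1,0,-0.2,0,1],[28,1,-2,0,-0.3,0,1],[28,1,-2,0,-0.3,0,1]]'|grep -E "pos|force";  python3 -c "
from h import *
rows([('R',a,-.054,dict(along=.052,z=.036)) for a in (1.6,1.7,1.8,1.9,2.0,2.1,2.2,2.3,2.35)])
snap('wrist','w11')"
```

```text
tool_pos: [0.5637, -0.0492, 0.0387]
force: [-0.6, 0.2, 0.6]
now [ 0.5637 -0.0492  0.0387] yaw -0.169 q6 -0.13 F [-0.6  0.2  0.6] t 17.15 w 0.006
1.6 -0.054 [ 0.561 -0.053  0.036] yaw -0.07 row [ 4.  3. -2.] turn -0.102
1.7 -0.054 [ 0.559 -0.058  0.036] yaw 0.03 row [10.  3. -3.] turn -0.202
1.8 -0.054 [ 0.558 -0.064  0.036] yaw 0.13 row [15.  3. -3.] turn -0.302
1.9 -0.054 [ 0.557 -0.069  0.036] yaw 0.23 row [21.  3. -3.] turn -0.402
2.0 -0.054 [ 0.557 -0.075  0.036] yaw 0.33 row [26.  3. -2.] turn -0.502
2.1 -0.054 [ 0.557 -0.08   0.036] yaw 0.43 row [31.  3. -1.] turn -0.602
2.2 -0.054 [ 0.558 -0.085  0.036] yaw 0.53 row [37.  3.  1.] turn -0.702
2.3 -0.054 [ 0.56  -0.091  0.036] yaw 0.63 row [42.  3.  3.] turn -0.802
2.35 -0.054 [ 0.561 -0.093  0.036] yaw 0.68 row [44.  3.  4.] turn -0.852
```

View pics/w11.png

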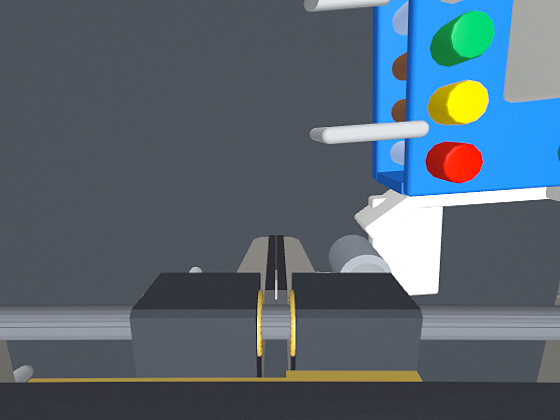

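The fingers are behind the shaft's leading side and swinging the arm out. Continuing to about 2.3.

```bash
python3 -m handwheel '[[4,2,-2,0,-0.1,0,1],[10,2,-3,0,-0.2,0,1],[15,2,-3,0,-0.3,0,1],[21,2,-3,0,-0.4,0,1],[26,2,-2,0,-0.5,0,1],[31,2,-1,0,-0.6,0,1],[37,2,1,0,-0.7,0,1],[42,2,3,0,-0.8,0,1],[44,2,4,0,-0.85,0,1],[44,2,4,0,-0.85,0,1]]'|grep -E "pos|force"; python3 -m handwheel '[[-15,0,0,0,0,0,1],[-15,-50,0,0,0,0,1],[-15,-110,0,0,0,0,1],[-15,-170,0,0,0,0,1],[-15,-230,0,0,0,0,1],[-15,-230,0,0,0,0,1]]'|grep -E "pos|force";  python3 -c "
from h import *
snap('wrist','w12');snap('top','t12');snap('side','s12')
rows([('L',2.35,.035,dict(z=.25))])"
```

```text
tool_pos: [0.5598, -0.0926, 0.0357]
force: [-0.8, 0.4, -0.6]
tool_pos: [0.5529, -0.0809, 0.2721]
force: [0.3, 0.3, -0.3]
now [ 0.5494 -0.0799  0.264 ] yaw 0.683 q6 -1.05 F [ 0.2  0.3 -0.2] t 19.35 w 0.005
2.35 0.035 [0.635 0.275 0.25 ] yaw -0.87 row [-221.   14.  291.] turn 1.558
```

View pics/w12.png

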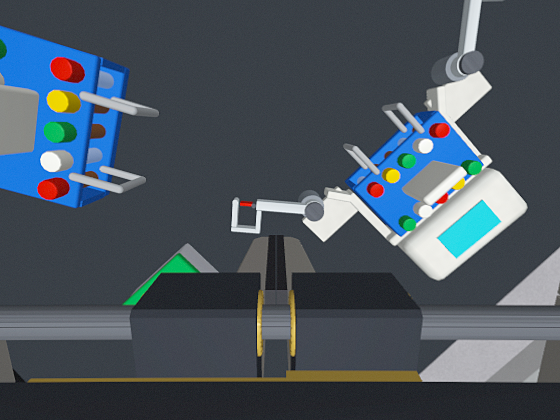

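View pics/s12.png

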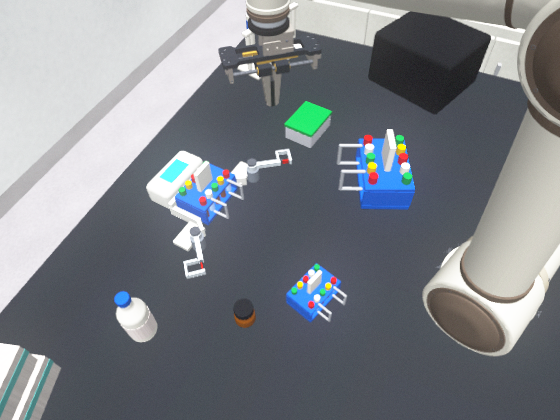

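The right arm is wide open again, with its shaft from (313,208) to (258,205) and hook at (245,215). Next I'll check the left side's clearance to the bottle and jar.

Run:
```python
from h import *
im,d,c=load('top0')
hs=cv2.cvtColor(im,cv2.COLOR_BGR2HSV)
m=np.zeros(im.shape[:2],np.uint8); m[155:185,125:160]=cv2.inRange(hs,(100,120,60),(125,255,255))[155:185,125:160]
ys,xs=np.nonzero(m);cu,cv_=(xs.min()+xs.max())/2,(ys.min()+ys.max())/2
b=onz(c,cu,cv_,.15); print('bottle cap',cu,cv_,b.round(3))
ims,ds,cs=load('side0'); print('bottle side', onz(cs,123,299,.15).round(3)); j=onz(c,184,238,.055);print('jar',j.round(3))
b=(b+onz(cs,123,299,.15))[:2]/2
for side,a,off in [('L',2.35,.035),('L',2.35,.012),('L',2.1,.012),('L',1.8,.012)]:
    p,yaw=pushpose(side,a,off); z=np.array([np.cos(yaw),np.sin(yaw)]);x=np.array([z[1],-z[0]])
    for n,q in (('bottle',b),('jar',j[:2])):
        q=q-p[:2]; dx=max(abs(q@x)-.0375,0);dz=max(abs(q@z)-.0945,0)
        print(side,a,off,n,'in tool x,z',(q@x).round(3),(q@z).round(3),'body clearance to axis',np.hypot(dx,dz).round(3),'finger dist',np.linalg.norm(q).round(3))
```

```text
bottle cap 139.5 166.0 [0.635 0.386 0.15 ]
bottle side [0.632 0.387 0.15 ]
jar [0.453 0.276 0.055]
L 2.35 0.035 bottle in tool x,z -0.07 -0.087 body clearance to axis 0.033 finger dist 0.112
L 2.35 0.035 jar in tool x,z 0.14 -0.117 body clearance to axis 0.105 finger dist 0.182
L 2.35 0.012 bottle in tool x,z -0.093 -0.087 body clearance to axis 0.056 finger dist 0.127
L 2.35 0.012 jar in tool x,z 0.117 -0.117 body clearance to axis 0.082 finger dist 0.166
L 2.1 0.012 bottle in tool x,z -0.131 -0.046 body clearance to axis 0.094 finger dist 0.139
L 2.1 0.012 jar in tool x,z 0.064 -0.128 body clearance to axis 0.043 finger dist 0.143
L 1.8 0.012 bottle in tool x,z -0.162 0.013 body clearance to axis 0.124 finger dist 0.162
L 1.8 0.012 jar in tool x,z 0.001 -0.123 body clearance to axis 0.028 finger dist 0.123
```

With the aligned yaw the body would clear the bottle by only about 4 mm. I'll approach with yaw -0.42 instead, with the body turned away from the bottle, and hold that yaw until the arm catches up near 1.9 rad.

```bash
cat >> h.py <<'E'
def rowsy(lst):
    s=read_state(); R=s['eef_rot']; cur=np.arctan2(R[1,2],R[0,2])
    print('now',s['tool_pos'].round(4),'yaw',cur.round(3),'q6',s['q'][5].round(2),'F',s['force'].round(1),'t',round(s['time_s'],2))
    for side,a,off,yaw,z in lst:
        p,_=pushpose(side,a,off,z=z); d=(yaw-cur+np.pi)%(2*np.pi)-np.pi
        print(a,off,p.round(3),'row',(R.T@(p-s['tool_pos'])*1000).round(0),'turn',round(-d,3))
E
python3 - <<'E'
from h import *
b=np.array([.634,.3865])
for off in (.030,.019):
    p,_=pushpose('L',2.35,off); yaw=-.42; z=np.array([np.cos(yaw),np.sin(yaw)]);x=np.array([z[1],-z[0]]);q=b-p[:2]
    print(p,q@x,q@z,np.hypot(max(abs(q@x)-.0375,0),max(abs(q@z)-.0945,0))-.029)
rowsy([('L',2.35,.032,-.42,.25),('L',2.35,.032,-.42,.036)])
E
```

```text
[0.63150862 0.27198708 0.032     ] -0.10557636961665219 -0.044418992890909365 0.0390763696166522
[0.62306773 0.26493361 0.032     ] -0.11545867296182609 -0.039587835618167706 0.0489586729618261
now [ 0.5494 -0.0799  0.264 ] yaw 0.683 q6 -1.05 F [ 0.2  0.3 -0.2] t 19.35
2.35 0.032 [0.633 0.273 0.25 ] row [-221.   14.  288.] turn 1.103
2.35 0.032 [0.633 0.273 0.036] row [-221.  228.  288.] turn 1.103
```

```bash
python3 -m handwheel '[[-30,0,40,0,0.15,0,1],[-60,0,80,0,0.3,0,1],[-90,0,120,0,0.45,0,1],[-120,0,160,0,0.6,0,1],[-150,0,200,0,0.75,0,1],[-180,0,240,0,0.9,0,1],[-221,14,288,0,1.103,0,1],[-221,14,288,0,1.103,0,1],[-221,14,288,0,1.103,0,1],[-221,14,288,0,1.103,0,1]]'; python3 -c "
from h import *
snap('wrist','w13')
rowsy([('L',2.35,.032,-.42,.25),('L',2.35,.032,-.42,.036)])"
```

```text
time_s: 20.6
tool_pos: [0.6341, 0.2711, 0.2512]
eef_rot: [[-0.409, -0.0, 0.913], [-0.913, -0.001, -0.409], [0.001, -1.0, -0.0]]
force: [0.3, 0.0, -0.5]
gripper_width: 0.002
now [0.6343 0.2711 0.2516] yaw -0.421 q6 0.65 F [ 0.  -1.3  0.1] t 20.65
2.35 0.032 [0.633 0.273 0.25 ] row [-1.  2. -2.] turn -0.001
2.35 0.032 [0.633 0.273 0.036] row [ -1. 216.  -2.] turn -0.001
```

View pics/w13.png

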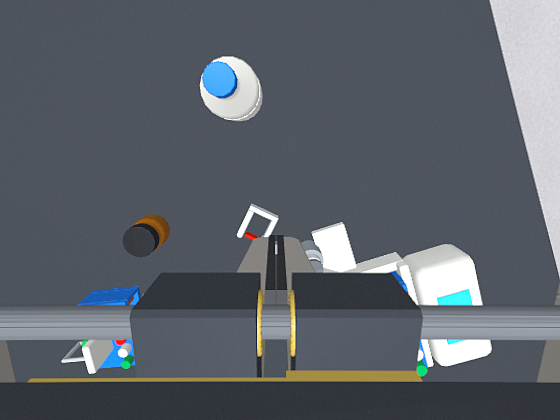

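Run:
```python
from h import *
im,d,c=load('w13')
p,_=pushpose('L',2.35,.032); print('tip at z=.053',proj(c,(*p[:2],.053)),'hinge',proj(c,(*HL,.062)))
z=np.array([np.cos(-.42),np.sin(-.42)]);x=np.array([z[1],-z[0]])
out=im.copy()
for i in(-1,1):
  for j in(-1,1):
    q=p[:2]+i*.012*x+j*.018*z; a=proj(c,(*q,.053)); print(a); cv2.circle(out,tuple(int(v) for v in a),2,(0,255,255),-1)
b=pushpose('L',2.35,0)[0]; a=proj(c,(*b[:2],.053)); print('back mid',a); cv2.circle(out,tuple(int(v) for v in a),2,(0,255,0),-1)
cv2.imwrite('pics/w13c.png',cv2.resize(out[150:300,180:360],None,fx=4,fy=4))
```

```text
tip at z=.053 [275.14969209 188.27914742] hinge [312.97562574 269.56303394]
[259.70028751 178.16792941]
[290.55152667 178.11242944]
[259.98843956 198.28583722]
[290.36281449 198.2345462 ]
back mid [263.47702662 211.95552891]
```

View pics/w13c.png

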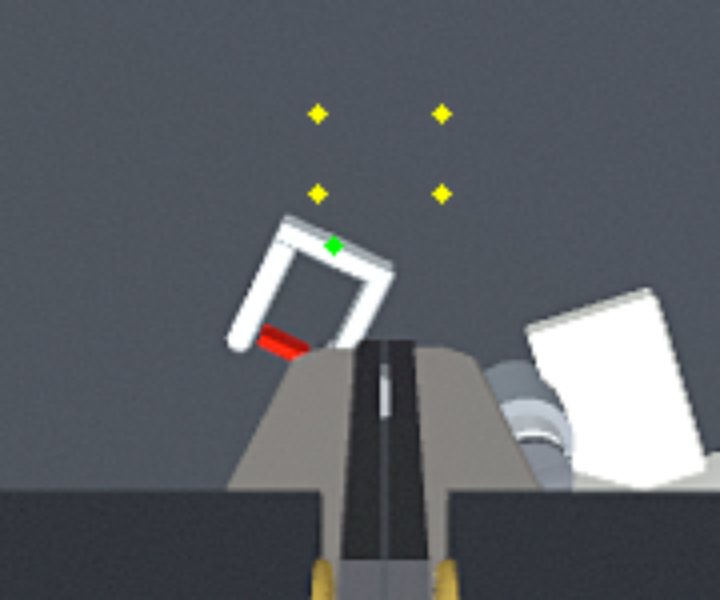

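The predicted fingertip footprint (yellow) is clear behind the hook's back (green point), and the bottle is well away. Descending.

```bash
python3 -m handwheel '[[-2,60,-2,0,0,0,1],[-2,120,-2,0,0,0,1],[-2,175,-2,0,0,0,1],[-2,205,-2,0,0,0,1],[-2,215,-2,0,0,0,1],[-2,215,-2,0,0,0,1]]'; python3 -c "
from h import *
snap('side','s14')
rowsy([('L',2.35,.022,-.42,.036),('L',2.3,.019,-.42,.036),('L',2.2,.017,-.42,.036),('L',2.1,.015,-.42,.036),('L',2.0,.013,-.42,.036),('L',1.9,.012,-.42,.036),('L',1.8,.012,-.32,.036),('L',1.7,.012,-.22,.036),('L',1.6,.012,-.12,.036),('L',1.5,.012,-.02,.036)])"
```

```text
time_s: 21.4
tool_pos: [0.6337, 0.2746, 0.0372]
eef_rot: [[-0.408, 0.001, 0.913], [-0.913, 0.0, -0.408], [-0.0, -1.0, 0.001]]
force: [-0.9, 1.0, -0.7]
gripper_width: 0.007
now [0.6345 0.275  0.0384] yaw -0.421 q6 0.66 F [-0.9  0.5  0.6] t 21.45
2.35 0.022 [0.625 0.267 0.036] row [11.  2. -5.] turn -0.001
2.3 0.019 [0.618 0.264 0.036] row [ 17.   2. -11.] turn -0.001
2.2 0.017 [0.607 0.261 0.036] row [ 24.   2. -19.] turn -0.001
2.1 0.015 [0.596 0.256 0.036] row [ 33.   2. -27.] turn -0.001
2.0 0.013 [0.586 0.25  0.036] row [ 43.   2. -34.] turn -0.001
1.9 0.012 [0.577 0.243 0.036] row [ 52.   2. -39.] turn -0.001
1.8 0.012 [0.57  0.237 0.036] row [ 61.   2. -44.] turn -0.101
1.7 0.012 [0.563 0.231 0.036] row [ 70.   2. -47.] turn -0.201
1.6 0.012 [0.556 0.223 0.036] row [ 79.   2. -50.] turn -0.301
1.5 0.012 [0.551 0.215 0.036] row [ 89.   2. -52.] turn -0.401
```

View pics/s14.png

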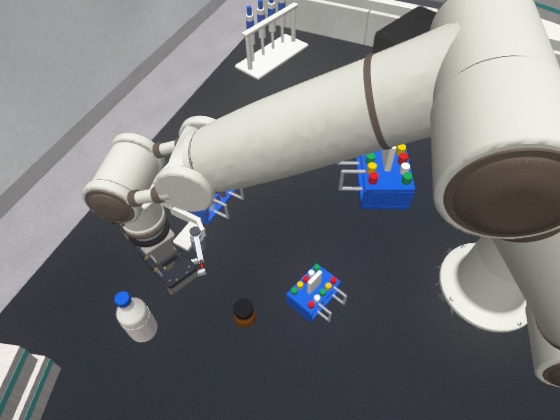

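The side view shows the fingers down behind the left hook at (195,265), with the bottle and jar clear. Now I'll swing it in.

```bash
python3 -m handwheel '[[11,1,-5,0,0,0,1],[17,1,-11,0,0,0,1],[24,1,-19,0,0,0,1],[33,1,-27,0,0,0,1],[43,1,-34,0,0,0,1],[52,1,-39,0,0,0,1],[61,1,-44,0,-0.1,0,1],[70,1,-47,0,-0.2,0,1],[79,1,-50,0,-0.3,0,1],[79,1,-50,0,-0.3,0,1]]'; python3 -c "
from h import *
snap('wrist','w15')
rows([('L',a,.012,dict(z=.036)) for a in (1.6,1.5,1.4,1.35,1.3,1.25,1.2,1.15,1.1,1.0)])"
```

```text
time_s: 22.7
tool_pos: [0.5548, 0.2231, 0.0356]
eef_rot: [[-0.121, -0.0, 0.993], [-0.993, -0.0, -0.121], [0.0, -1.0, -0.0]]
force: [-0.4, 0.5, -0.7]
gripper_width: 0.004
now [0.5551 0.2233 0.0356] yaw -0.122 q6 0.3 F [ 0.3 -0.2  0.9] t 22.75 w 0.005
1.6 0.012 [0.556 0.223 0.036] yaw -0.12 row [ 0. -0.  1.] turn 0.003
1.5 0.012 [0.551 0.215 0.036] yaw -0.02 row [ 9. -0. -3.] turn -0.097
1.4 0.012 [0.546 0.206 0.036] yaw 0.08 row [18. -0. -7.] turn -0.197
1.35 0.012 [0.544 0.202 0.036] yaw 0.13 row [23. -0. -8.] turn -0.247
1.3 0.012 [0.542 0.197 0.036] yaw 0.18 row [27. -0. -9.] turn -0.297
1.25 0.012 [0.541 0.193 0.036] yaw 0.23 row [ 32.  -0. -10.] turn -0.347
1.2 0.012 [0.539 0.188 0.036] yaw 0.28 row [ 37.  -0. -11.] turn -0.397
1.15 0.012 [0.538 0.183 0.036] yaw 0.33 row [ 42.  -0. -12.] turn -0.447
1.1 0.012 [0.538 0.178 0.036] yaw 0.38 row [ 47.  -0. -12.] turn -0.497
1.0 0.012 [0.537 0.168 0.036] yaw 0.48 row [ 57.  -0. -12.] turn -0.597
```

View pics/w15.png

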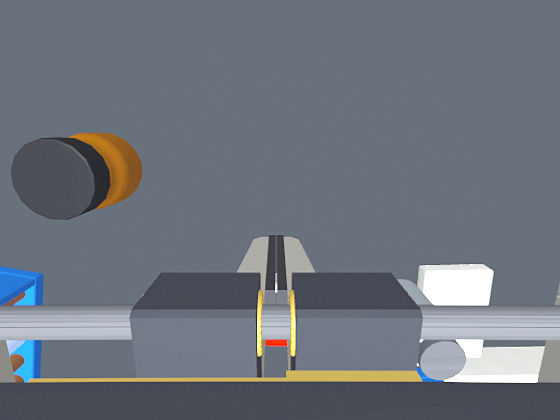

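The red gate is visible just past the fingers at (277,343), so the arm is following.

```bash
python3 -m handwheel '[[9,0,-3,0,-0.1,0,1],[18,0,-7,0,-0.2,0,1],[27,0,-9,0,-0.3,0,1],[27,0,-9,0,-0.3,0,1]]'|grep -E "pos|force"; python3 -m handwheel '[[2,0,-1,0,-0.025,0,1],[5,0,-2,0,-0.05,0,1]]'|grep -E "pos|force"; python3 -m handwheel '[[2,0,-1,0,-0.025,0,1],[5,0,-2,0,-0.05,0,1]]'|grep -E "pos|force"; python3 -m handwheel '[[2,0,-1,0,-0.025,0,1],[5,0,-2,0,-0.05,0,1]]'|grep -E "pos|force";python3 -c "
from h import *
rows([('L',a,.012,dict(z=.036)) for a in (1.2,1.15,1.1,1.05,1.0)])"
```

```text
tool_pos: [0.543, 0.1975, 0.0354]
force: [0.1, -0.7, -0.9]
tool_pos: [0.5418, 0.1927, 0.0354]
force: [-0.2, 1.2, 0.8]
tool_pos: [0.5408, 0.187, 0.0352]
force: [-2.3, 0.8, 0.4]
tool_pos: [0.5404, 0.1815, 0.0352]
force: [-1.6, 0.8, 0.5]
now [0.5404 0.1815 0.0352] yaw 0.332 q6 -0.22 F [-1.6  0.8  0.5] t 24.0 w 0.001
1.2 0.012 [0.539 0.188 0.036] yaw 0.28 row [-6. -1.  1.] turn 0.056
1.15 0.012 [0.538 0.183 0.036] yaw 0.33 row [-2. -1. -1.] turn 0.006
1.1 0.012 [0.538 0.178 0.036] yaw 0.38 row [ 2. -1. -4.] turn -0.044
1.05 0.012 [0.537 0.173 0.036] yaw 0.43 row [ 7. -1. -6.] turn -0.094
1.0 0.012 [0.537 0.168 0.036] yaw 0.48 row [11. -1. -8.] turn -0.144
```

```bash
python3 -m handwheel '[[1,0,-2,0,-0.02,0,1],[3,0,-4,0,-0.05,0,1]]'|grep -E "pos|force"; python3 -m handwheel '[[2,0,-1,0,-0.025,0,1],[5,0,-2,0,-0.05,0,1]]'|grep -E "pos|force"; python3 -m handwheel '[[2,0,-1,0,-0.025,0,1],[5,0,-2,0,-0.05,0,1],[5,0,-2,0,-0.05,0,1]]'|grep -E "pos|force";python3 -c "
from h import *
rows([('L',a,.012,dict(z=.036)) for a in (1.0,.9,.8,.7,.6,.5,.4,.3,.25,.2,.15)])"
```

```text
tool_pos: [0.5385, 0.1774, 0.0358]
force: [-0.1, 1.3, -0.3]
tool_pos: [0.5379, 0.1721, 0.0356]
force: [-0.9, 1.1, 1.5]
tool_pos: [0.5381, 0.1664, 0.0353]
force: [-0.9, 0.9, -0.2]
now [0.5381 0.1664 0.0353] yaw 0.48 q6 -0.39 F [-0.9  0.9 -0.2] t 24.88 w 0.004
1.0 0.012 [0.537 0.168 0.036] yaw 0.48 row [-3. -1. -0.] turn 0.005
0.9 0.012 [0.537 0.159 0.036] yaw 0.58 row [ 6. -1. -5.] turn -0.095
0.8 0.012 [0.538 0.149 0.036] yaw 0.68 row [15. -1. -9.] turn -0.195
0.7 0.012 [0.54  0.139 0.036] yaw 0.78 row [ 25.  -1. -11.] turn -0.295
0.6 0.012 [0.543 0.13  0.036] yaw 0.88 row [ 34.  -1. -13.] turn -0.395
0.5 0.012 [0.546 0.121 0.036] yaw 0.98 row [ 44.  -1. -14.] turn -0.495
0.4 0.012 [0.551 0.112 0.036] yaw 1.08 row [ 54.  -1. -13.] turn -0.595
0.3 0.012 [0.557 0.104 0.036] yaw 1.18 row [ 64.  -1. -12.] turn -0.695
0.25 0.012 [0.56  0.1   0.036] yaw 1.23 row [ 69.  -1. -11.] turn -0.745
0.2 0.012 [0.563 0.097 0.036] yaw 1.28 row [ 73.  -1. -10.] turn -0.795
0.15 0.012 [0.566 0.093 0.036] yaw 1.33 row [78. -1. -9.] turn -0.845
```

Past 1.0 it moves freely, so the left arm is the good one. On to 0.4.

```bash
python3 -m handwheel '[[6,0,-5,0,-0.1,0,1],[15,0,-9,0,-0.2,0,1],[25,0,-11,0,-0.3,0,1],[34,0,-13,0,-0.4,0,1],[44,0,-14,0,-0.5,0,1],[54,0,-13,0,-0.6,0,1],[54,0,-13,0,-0.6,0,1]]'|grep -E "pos|force"; python3 -c "
from h import *
snap('wrist','w16');snap('side','s16')
rows([('L',a,.012,dict(z=.036)) for a in (.4,.35,.3,.25,.2,.15,.1,.05,0)])"
```

```text
tool_pos: [0.5519, 0.1123, 0.0353]
force: [-0.4, 0.3, -0.2]
now [0.5518 0.113  0.0355] yaw 1.078 q6 -1.09 F [ 0.2 -0.1 -0.4] t 25.85 w 0.006
0.4 0.012 [0.551 0.112 0.036] yaw 1.08 row [-0. -1. -1.] turn 0.003
0.35 0.012 [0.554 0.108 0.036] yaw 1.13 row [ 4. -1. -3.] turn -0.047
0.3 0.012 [0.557 0.104 0.036] yaw 1.18 row [ 8. -0. -5.] turn -0.097
0.25 0.012 [0.56  0.1   0.036] yaw 1.23 row [13. -0. -7.] turn -0.147
0.2 0.012 [0.563 0.097 0.036] yaw 1.28 row [18. -0. -9.] turn -0.197
0.15 0.012 [0.566 0.093 0.036] yaw 1.33 row [ 22.  -0. -10.] turn -0.247
0.1 0.012 [0.57  0.09  0.036] yaw 1.38 row [ 27.  -0. -12.] turn -0.297
0.05 0.012 [0.574 0.087 0.036] yaw 1.43 row [ 32.  -0. -13.] turn -0.347
0 0.012 [0.578 0.084 0.036] yaw 1.48 row [ 37.  -0. -13.] turn -0.397
```

View pics/w16.png

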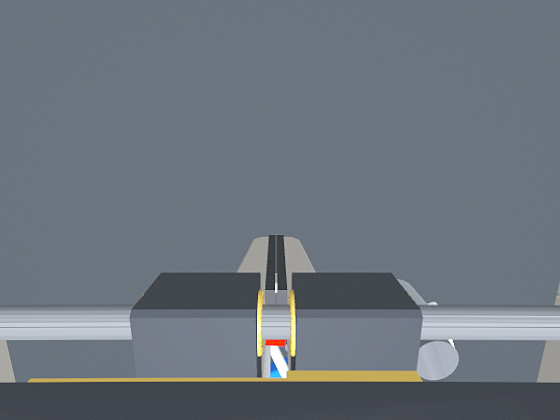

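View pics/s16.png

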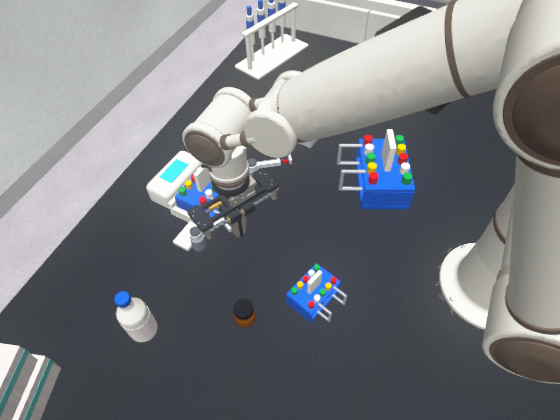

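The ring is appearing in line with the gate at (276,350). Now I'll push the ring through the gate in force-checked steps.

```bash
python3 -m handwheel '[[4,0,-3,0,-0.05,0,1],[8,0,-5,0,-0.1,0,1],[13,0,-7,0,-0.15,0,1]]'|grep -E "pos|force"; python3 -m handwheel '[[3,0,0,0,-0.025,0,1],[5,0,-1,0,-0.05,0,1],[5,0,-1,0,-0.05,0,1]]'|grep -E "pos|force"; python3 -c "
from h import *
rows([('L',a,.012,dict(z=.036)) for a in (.2,.15,.1,.05,0,-.03)])"
```

```text
tool_pos: [0.5591, 0.1013, 0.0354]
force: [-2.7, 1.1, 2.7]
tool_pos: [0.5624, 0.098, 0.0349]
force: [-5.2, -1.1, 2.9]
now [0.5624 0.098  0.0349] yaw 1.279 q6 -1.32 F [-5.2 -1.1  2.9] t 26.6 w 0.003
0.2 0.012 [0.563 0.097 0.036] yaw 1.28 row [ 1. -1. -1.] turn 0.004
0.15 0.012 [0.566 0.093 0.036] yaw 1.33 row [ 5. -1. -3.] turn -0.046
0.1 0.012 [0.57  0.09  0.036] yaw 1.38 row [10. -1. -6.] turn -0.096
0.05 0.012 [0.574 0.087 0.036] yaw 1.43 row [14. -1. -7.] turn -0.146
0 0.012 [0.578 0.084 0.036] yaw 1.48 row [19. -1. -9.] turn -0.196
-0.03 0.012 [0.58  0.082 0.036] yaw 1.51 row [ 21.  -1. -10.] turn -0.226
```

```bash
python3 -m handwheel '[[3,0,-2,0,-0.025,0,1],[5,0,-3,0,-0.05,0,1],[5,0,-3,0,-0.05,0,1]]'|grep -E "pos|force"; python3 -m handwheel '[[3,0,-2,0,-0.025,0,1],[5,0,-3,0,-0.05,0,1],[5,0,-3,0,-0.05,0,1]]'|grep -E "pos|force"; python3 -m handwheel '[[3,0,-1,0,-0.025,0,1],[5,0,-2,0,-0.05,0,1],[5,0,-2,0,-0.05,0,1]]'|grep -E "pos|force"; python3 -c "
from h import *
rows([('L',a,.012,dict(z=.036)) for a in (.1,.05,0,-.03)])
snap('wrist','w17')"
```

```text
tool_pos: [0.5664, 0.0939, 0.0349]
force: [-5.9, -0.9, 3.1]
tool_pos: [0.5707, 0.0899, 0.035]
force: [-5.1, -0.9, 2.5]
tool_pos: [0.577, 0.0866, 0.0354]
force: [-1.2, -0.5, -0.8]
now [0.577  0.0866 0.0354] yaw 1.43 q6 -1.49 F [-1.2 -0.5 -0.8] t 27.73 w 0.006
0.1 0.012 [0.57  0.09  0.036] yaw 1.38 row [-7. -1.  2.] turn 0.054
0.05 0.012 [0.574 0.087 0.036] yaw 1.43 row [-3. -1. -0.] turn 0.004
0 0.012 [0.578 0.084 0.036] yaw 1.48 row [ 1. -1. -3.] turn -0.046
-0.03 0.012 [0.58  0.082 0.036] yaw 1.51 row [ 4. -1. -4.] turn -0.076
```

View pics/w17.png

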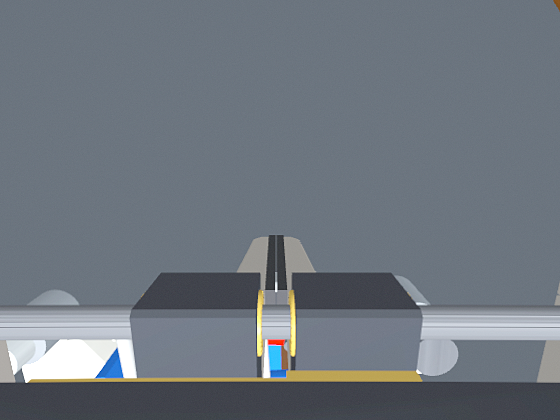

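The force dropped from about 6 N to 1 N, which looks like the snap. I'll nudge it a little more, then back off and look.

```bash
python3 -m handwheel '[[1,0,-1,0,-0.02,0,1],[2,0,-2,0,-0.04,0,1],[2,0,-2,0,-0.04,0,1]]'|grep -E "pos|force"; python3 -m handwheel '[[-8,0,0,0,0,0,1],[-20,0,0,0,0,0,1],[-30,-40,0,0,0,0,1],[-60,-90,0,0,0,0,1],[-90,-150,0,0,0,0,1],[-90,-210,0,0,0,0,1],[-90,-230,0,0,0,0,1],[-90,-230,0,0,0,0,1]]'|grep -E "pos|force"; python3 -c "
from h import *
snap('wrist','w18');snap('side','s18');snap('top','t18');todo((.5,.1,.25),1.0)"
```

```text
tool_pos: [0.5788, 0.0844, 0.0357]
force: [-0.2, -0.5, -0.5]
tool_pos: [0.4894, 0.0935, 0.2673]
force: [0.2, -0.2, -0.3]
now [0.4877 0.0935 0.2633] yaw 1.47 q [-0.05 -0.08  1.74 -0.    1.48 -1.52] F [-0.29  0.27 -0.62] t 29.3 w 0.007
shift [11.7 13.3  7.7] turn [ 0.001  0.47  -0.003]
```

View pics/w18.png

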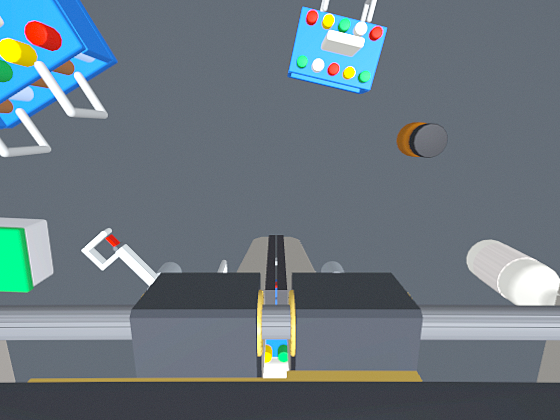

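View pics/s18.png

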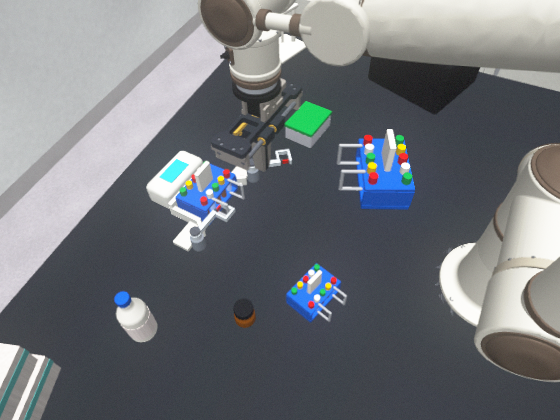

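In the side view the left arm is closed at the rack's front, around (215,212). I'll turn the wrist for a close look at the hook and gate.

```bash
python3 -c "
from h import *
todo((.55,0.03,.2),0)"; python3 -m handwheel '[[10,0,0,0,0.18,0,1],[20,0,0,0,0.36,0,1],[30,20,10,0,0.54,0,1],[40,40,20,0,0.72,0,1],[50,50,40,0,0.9,0,1],[60,50,50,0,1.08,0,1],[60,50,60,0,1.26,0,1],[60,50,-30,0,1.47,0,1],[60,50,-60,0,1.47,0,1],[60,50,-60,0,1.47,0,1]]'|grep -E "pos|force"; python3 -c "
from h import *
im,d,c=snap('wrist','w19');todo((.55,-0.0,.2),0)
cv2.imwrite('pics/w19b.png',cv2.resize(im,(800,600)))"
```

```text
now [0.4877 0.0935 0.2633] yaw 1.47 q [-0.05 -0.08  1.74 -0.    1.48 -1.52] F [-0.29  0.27 -0.62] t 29.3 w 0.007
shift [ 68.6  63.1 -56.9] turn [ 0.003  1.47  -0.003]
tool_pos: [0.5412, 0.0249, 0.2132]
force: [-0.5, 1.1, -0.6]
now [0.5414 0.0268 0.2134] yaw -0.003 q [-0.17  0.08  1.69  0.    1.38 -0.17] F [0.94 0.42 0.04] t 30.6 w 0.004
shift [26.7 13.4  8.7] turn [ 0.003 -0.003 -0.001]
```

View pics/w19b.png

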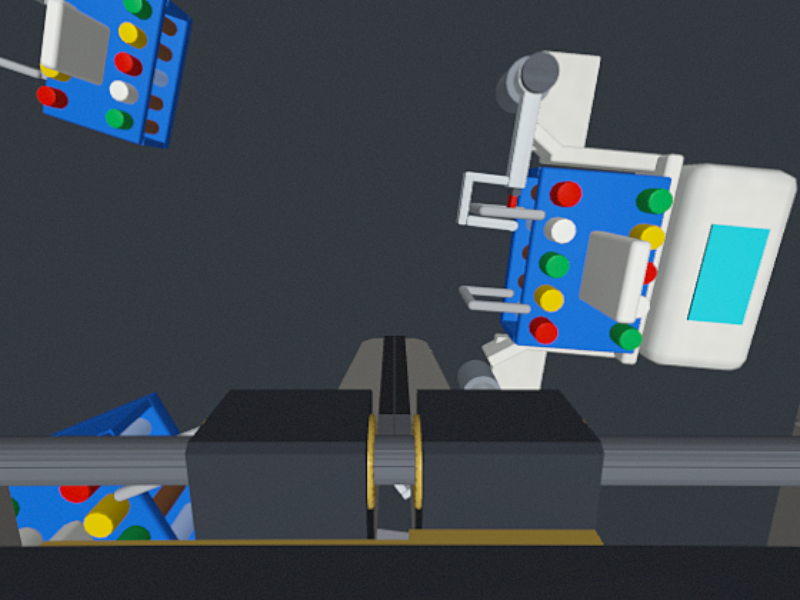

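The left ring's bar is inside the C-hook, with the front rail at (475,212). The red gate at (513,200) appears in line with the shaft. Zooming in and measuring.

Run:
```python
from h import *
im,d,c=load('w19')
cv2.imwrite('pics/w19z.png',cv2.resize(im[100:180,300:400],None,fx=7,fy=7,interpolation=cv2.INTER_CUBIC))
hs=cv2.cvtColor(im,cv2.COLOR_BGR2HSV)
m=np.zeros(im.shape[:2],np.uint8);m[125:165,345:370]=(cv2.inRange(hs,(0,150,80),(8,255,255))|cv2.inRange(hs,(172,150,80),(180,255,255)))[125:165,345:370]
ys,xs=np.nonzero(m); print(len(ys),ys.min(),ys.max(),xs.min(),xs.max())
for y in range(ys.min(),ys.max()+1): print(y,xs[ys==y].mean().round(1),end='; ')
print()
for nm,a in (('hinge',HL),):print(proj(c,(*a,.062)))
for al in (0,.03):
  s=-np.sin(al)*X-np.cos(al)*Y;t=np.cos(al)*X-np.sin(al)*Y
  for r in (.076,.094): print(al,'gate at',r,proj(c,(*(HL+r*s),.053)))
  print('hook mid',proj(c,(*(HL+.087*s-.024*t),.053)))
  g=.2; print('gate tip if .2 open',proj(c,(*(HL+.076*s+.018*(np.cos(g)*s-np.sin(g)*t)),.053)))
o=np.array([.5994,.0474]); h=onz(c,475*.7,212*.7,.07);print('ring bar top dock', (h[:2]-o)@X,(h[:2]-o)@Y)
```

```text
49 136 145 355 361
136 356.0; 137 357.5; 138 358.0; 139 358.5; 140 357.5; 141 357.5; 142 357.5; 143 357.5; 144 357.5; 145 359.0; 
[377.04085252  50.64692382]
0 gate at 0.076 [361.6884498  134.70478968]
0 gate at 0.094 [358.95996862 152.68194078]
hook mid [336.62192599 143.61985554]
gate tip if .2 open [355.54817182 152.01425627]
0.03 gate at 0.076 [359.45520186 134.46565038]
0.03 gate at 0.094 [356.23464968 152.39271632]
hook mid [334.18671993 142.63027572]
gate tip if .2 open [352.84887743 151.62014937]
ring bar top dock -0.00658509948425976 0.0277973009170615
```

View pics/w19z.png

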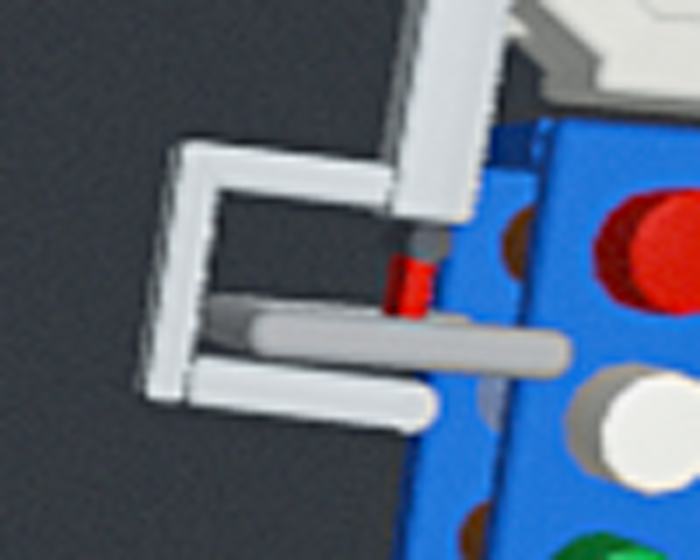

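The gate hinge is at the a = 0 prediction, (361.4,134.6) against (361.7,134.7), so the arm is at about 0.00 rad and the hook's middle is about 1 mm from the ring. The gate's outer end is hidden under the ring's rail, so I'll take one more look from another side.

```bash
python3 -m handwheel '[[-50,0,-30,0,0,0,1],[-100,0,-60,0,0,0,1],[-140,0,-60,0,0,0,1],[-140,0,-60,0,0,0,1]]'|grep -E "pos|force"
python3 - <<'E'
from h import *
im,d,c=snap('wrist','w20')
ims,ds,cs=snap('side','s20')
u,v=proj(c,(*(HL-.087*Y),.05)); print(u,v)
u0=int(min(max(u-50,0),460));v0=int(min(max(v-40,0),340))
a=cv2.resize(im[v0:v0+80,u0:u0+100],(400,320),interpolation=cv2.INTER_CUBIC)
u,v=proj(cs,(*(HL-.087*Y),.05)); u=int(u);v=int(v)
b=cv2.resize(ims[v-32:v+32,u-40:u+40],(400,320),interpolation=cv2.INTER_CUBIC)
cv2.imwrite('pics/z20.png',np.hstack([a,b]))
E
```

```text
tool_pos: [0.481, 0.1711, 0.2144]
force: [0.0, -0.6, 0.3]
403.2113283501311 277.04153254453047
```

View pics/z20.png

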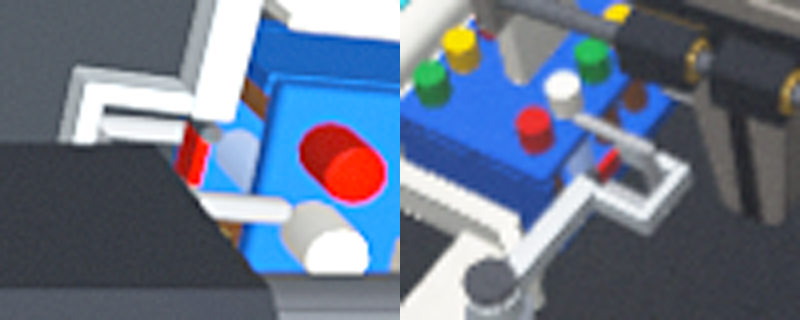

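View pics/w20.png

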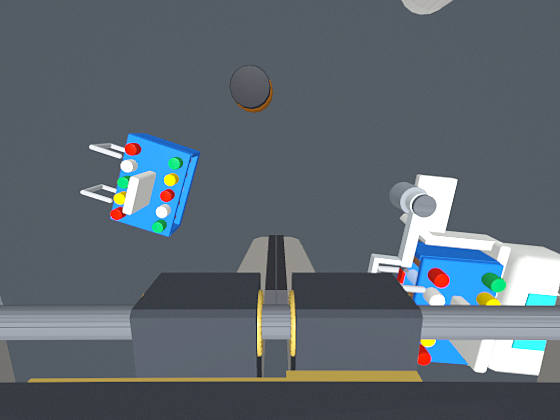

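View pics/s20.png

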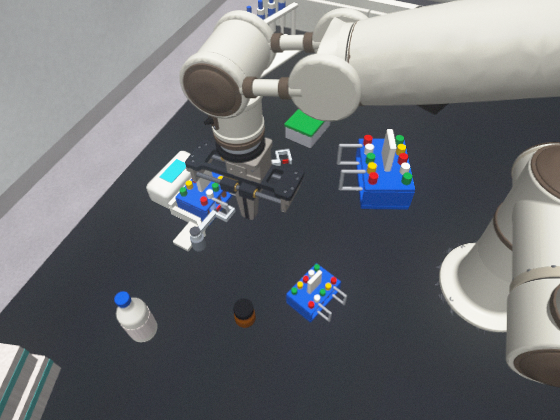

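Both views show the red gate straight along the shaft, so it is shut with the ring's bar inside the C. The right arm is still wide open at (283,157), and the bottle (137,315), jar (244,313) and tip box (308,123) are where they started. The robot is touching nothing, so I'm handing in.

```bash
python3 -c "
from h import *
im,d,c=load('w18')
s=read_state();print(s['time_s'],s['force'].round(1),abs(s['joint_velocities']).max())
print(close_job())"
```

```text
31.2 [ 0.5 -0.2 -0. ] 0.033644787508460075
the job is handed in; nothing more can be done
None
```

The rack is home in the dock and secured by the left arm, and the job was handed in at 31 s. The hand-in reports no verdict.

- **Rack:** I gripped the middle-sized rack by its handle and slid it into the dock until it stopped against the end stop at about 9 N. It measured dock x = 83.1, y = -0.9 mm after release.
- **Right arm:** This is the arm that binds. It stopped dead near 1.2 rad at about 14 N, so I backed off and swung it open to about 2.3 rad. I saw it still wide open in the last side picture, but I did not measure its final angle.
- **Left arm:** I pushed it closed. The force at the gate reached about 6 N, then fell to about 1 N, which I took as the snap.

**Last checks:**
- The left arm is at about 0 rad, with the middle of the hook about 1 mm from the ring by calculation.
- Two views show the gate in line with its shaft. I judged it shut by eye and from the force drop, and its angle is only good to about 0.1 rad.
- The bottle, jar and tip box look unmoved, compared by eye with the first picture.
- The robot is clear of everything.
- The two cameras disagreed by about 3 mm in world y, equally for rack and dock, so positioning the rack in the dock was unaffected.

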